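Put the laundry soap and brush away

TASK

Put all the laundry soap bars from the drying mat into the storage tub, then put the lid on and press down all round its rim, bit by bit, until the seal is fully home everywhere. Hang the laundry brush by its eye on the slanted peg of the brush stand, and leave the other things on the worktop where they stand.

Things in the scene. Friction and masses are not known exactly. Their poses are not given: they have to be found in the camera images.
- tub: open pale plastic tub, fixed, 226 (its x) x 156 (its y) x 80 mm high; origin at the centre of its underside. Inside, below the mouth: 206 x 136 mm, inner floor 5 mm above the worktop. Four soap bars fit as two piles of two, side by side along x, each bar's length along the tub's y
- tub_mouth (a point): centre of the tub's mouth, 80 mm above the worktop, level with the top of the rounded bead, 10 mm thick, that runs round the mouth and carries the lid
- lid: the tub's loose blue-grey plastic lid, 240 (x) x 170 (y) mm, 0.3 to 0.4 kg, lying right way up on the worktop; origin at the centre of its lowest face, z up. The sealing rim is a band 30 mm wide all round, in eight lengths; its top is 22 mm above the origin while proud, 16 mm when pressed home (14 mm: the recessed centre). On the worktop the rim is blocked and cannot go down
- lid_grip (a point): top centre of the lid's dark grey grip bar, 44 mm above the lid's origin; the bar runs along the lid's x, 90 mm long, 20 wide, 12 thick, with an open space 18 mm high below it between its two feet
- lid_seat (a point): a point at the centre of the lid's panel, 6 mm above the lid's origin, which meets tub_mouth when the lid lies properly on the tub (long side along the tub's, either way round). The rim's skirt then hangs outside the tub's bead with 3 mm to spare all round
- rim_a (a joint): how far one length of the lid's sealing rim is pressed down, in m: 0 = proud (as it starts), 0.006 = fully home. This length is at the (+x, +y) corner, press point (104, 69) (x, y in mm in the lid's frame, on the top of the band). It takes about 8 N to move, stays where it is left, and then stops hard
- rim_b (a joint): how far one length of the lid's sealing rim is pressed down, in m: 0 = proud (as it starts), 0.006 = fully home. This length is at the middle of the +y long side, press point (0, 70) (x, y in mm in the lid's frame, on the top of the band). It takes about 8 N to move, stays where it is left, and then stops hard
- rim_c (a joint): how far one length of the lid's sealing rim is pressed down, in m: 0 = proud (as it starts), 0.006 = fully home. This length is at the (-x, +y) corner, press point (-104, 69) (x, y in mm in the lid's frame, on the top of the band). It takes about 8 N to move, stays where it is left, and then stops hard
- rim_d (a joint): how far one length of the lid's sealing rim is pressed down, in m: 0 = proud (as it starts), 0.006 = fully home. This length is at the middle of the -x short side, press point (-105, 0) (x, y in mm in the lid's frame, on the top of the band). It takes about 8 N to move, stays where it is left, and then stops hard
- rim_e (a joint): how far one length of the lid's sealing rim is pressed down, in m: 0 = proud (as it starts), 0.006 = fully home. This length is at the (-x, -y) corner, press point (-104, -69) (x, y in mm in the lid's frame, on the top of the band). It takes about 8 N to move, stays where it is left, and then stops hard
- rim_f (a joint): how far one length of the lid's sealing rim is pressed down, in m: 0 = proud (as it starts), 0.006 = fully home. This length is at the middle of the -y long side, press point (0, -70) (x, y in mm in the lid's frame, on the top of the band). It takes about 8 N to move, stays where it is left, and then stops hard
- rim_g (a joint): how far one length of the lid's sealing rim is pressed down, in m: 0 = proud (as it starts), 0.006 = fully home. This length is at the (+x, -y) corner, press point (104, -69) (x, y in mm in the lid's frame, on the top of the band). It takes about 8 N to move, stays where it is left, and then stops hard
- rim_h (a joint): how far one length of the lid's sealing rim is pressed down, in m: 0 = proud (as it starts), 0.006 = fully home. This length is at the middle of the +x short side, press point (105, 0) (x, y in mm in the lid's frame, on the top of the band). It takes about 8 N to move, stays where it is left, and then stops hard
- soap_1: bar of beige laundry soap, 85 (x) x 50 (y) x 28 mm (z), 0.1 to 0.2 kg, lying flat on the flat grey drying mat (4 mm thick); origin at the centre of its underside. Two to four bars are there; an absent one has no pose
- soap_2: bar of beige laundry soap, 85 (x) x 50 (y) x 28 mm (z), 0.1 to 0.2 kg, lying flat on the flat grey drying mat (4 mm thick); origin at the centre of its underside. Two to four bars are there; an absent one has no pose
- soap_3: bar of beige laundry soap, 85 (x) x 50 (y) x 28 mm (z), 0.1 to 0.2 kg, lying flat on the flat grey drying mat (4 mm thick); origin at the centre of its underside. Two to four bars are there; an absent one has no pose
- soap_4: bar of beige laundry soap, 85 (x) x 50 (y) x 28 mm (z), 0.1 to 0.2 kg, lying flat on the flat grey drying mat (4 mm thick); origin at the centre of its underside. Two to four bars are there; an absent one has no pose
- brush: wooden laundry brush, 198 mm long, 0.13 kg, lying on its bristles; origin at the centre of the bristles' tips, x along the handle towards the hanging eye, z up out of its back. Head 80 x 52 mm (x -40 to 40); handle from x = 40 to 110 mm, 22 mm wide, from 20 to 34 mm above the bristle tips; then the steel eye. It balances near x = 15 mm
- brush_eye (a point): centre of the brush's hanging eye, a ring of 8 mm steel wire, 36 mm clear inside, 52 mm outside, at x = 132, z = 27 mm in the brush's frame; the hole's axis is the brush's z axis
- brush_stand: fixed counter-top brush stand: 120 x 140 x 10 mm base plate and a flat steel upright 45 mm wide, 275 mm high, whose front face is 6 mm beyond the origin; origin at the centre of the base's underside; its -x side (where the peg points) faces the robot roughly
- peg: the stand's slanted steel peg, 12 mm thick, 72 mm long with a 14 mm ball at its tip; origin at its root on the upright, 205 mm above the worktop; its z axis runs along the peg from root to tip, towards the robot and up, 40 degrees from vertical; its x axis points towards the upright and up
- detergent: bystander: blue bottle, 76 mm across, 190 mm tall, origin under its centre, standing beyond the work
- softener_jar: bystander: white jar, 80 mm across, 100 mm tall, origin under its centre, standing beyond the work
- peg_basket: bystander: small empty grey basket, 100 x 140 x 60 mm, origin under its centre, standing beyond the work
There are look-alikes about, which are no part of the job. Leave any blue look-alike of the soap_3 alone.

How it is judged:
By the outcome, as a careful person would: the job done as asked, in the order asked, and still so for the second after the job is handed in, with the robot touching nothing.
Of soap_1, soap_2, soap_3, soap_4 only 2 to 4 are there at a start; the rules pass over those that are not, and their reading is None.
At some moment in a run one of soap_1, soap_2, soap_3, soap_4 may be knocked a few centimetres aside while the robot is not near it.
It also fails if it takes over 210 s, if anything falls off the work surface, if the arm or the gripper's body presses on something with over 40 N, if the wrist force passes 120 N, or if a joint passes its speed limit or range.

ROBOT

A 6-joint arm with a two-finger parallel gripper is mounted at the origin on the work surface. World frame = base frame: x ahead of the robot, y to its left, z up, the work surface at z = 0. Lengths are in mm, angles in rad, forces in N, time in s.
With the tool pointing down it reaches from about 325 to 850 mm from the base axis. Payload 15.5 kg.
Tool frame: the origin (TCP) lies at the very end of the fingers, on their centre line; the grasp point (between the pads) lies 19 mm behind it; z points along the fingers, y is the direction in which the jaws open and shut (so a half turn about z gives the same grasp; the last joint's range is limited). The gripper opens to 91 mm and grips with 3 to 60 N. Pads are 32 mm wide; open, the fingers measure 118 mm over their backs; the gripper's body (76 mm by 178 mm) begins 60 mm behind the grasp point.
Start: joints at [-1.417, 0.494, 1.345, -0, 1.302, -0.096], TCP at [154.507, -605.602, 177.715] pointing down, gripper open.
Joint ranges: [-2.91, 2.91], [-0.82, 2.16], [0.22, 2.67], [-1.22, 4.37], [0.12, 2.79], [-3.08, 3.08]. Speed limits (rad/s): [1.89, 1.89, 2.57, 3.01, 3.01, 3.01].

INTERFACE

Orientations are given as a unit quaternion [x, y, z, w].
In Python, from plant import env gives the robot as it stands.
- The arm moves only by the shell command python3 -m handwheel 'ROWS'. ROWS is JSON, a list of rows, each an object of numbers: "x", "y", "z": the shift along the tool's x, y, z in mm; "ax", "ay", "az": the turn, a rotation vector about the tool's x, y, z in degrees; "fingers": the finger opening in mm, from 0 to 91.2. A call has 1 to 8 rows; each row is the pose to reach, as a shift and turn from the pose measured when the call began, along the tool's axes at that moment; what a row does not reach only later rows make up. A row lasts 1/10 s, in which the tool goes at most 50 mm and 8.59 degrees, less where a joint would pass 70% of its speed; a pose out of reach is approached as far as the arm can. A call with a gripper value outside its range is refused whole. The fingers move at their own pace and stop on an object; the grip force is fixed at half the most. Time passes only in rows, so rows that repeat a pose let the fingers close. It gives the time, the measured TCP pose, the force and the opening at its end, in the units of the state.
- env.read_state(): the state, without advancing time (a new reading comes with each control period).
- env.snapshot(name): name is "scene" or "top" or "wrist"; returns a dict with "color" (384x512x3 uint8, red, green, blue), "fov_y" (degrees; the focal length in pixels is half the picture's height over the tangent of half this angle, whatever the lens; pixels are square), "cx", "cy" (the principal point, pixels), "xyz" and "rotation" of the camera in the world. Camera axes: x right, y up, looking along -z (the intrinsics and any distortion apply to the point x, -y, -z); pixel columns grow to the right and rows downward; lengths in mm; the calibration is good to about 2 mm. A picture is of the moment at which its call begins. There is no depth.
- env.job_done(): hands the job in, once; it reports no verdict.
The state is a dict: "t": time; "joint_positions": joint angles; "qd": joint speeds; "joint_torque": joint torques, N m; "eef_pos": TCP position; "tcp_rot": TCP orientation; "contact_force": force on the tool from outside, world axes, zero at the start; "ft_torque": the same for the moment, N m; "width": finger opening in mm.
Only numpy, scipy, OpenCV 4.12 (cv2) and the standard library are available. Lean on these libraries where they do the work, as an engineer would, in place of code of your own. Each camera call takes 0.05 s, during which the arm holds its last target. There are 200 camera calls.

## Working session

There is one attempt and no reset: what is moved stays moved. The work goes in short steps, Python scripts to look and compute and a shell command to move; the robot and the scene stay as the last step left them, time stands still between calls to the robot, and variables do not carry over. Pictures are saved under pics/ and viewed, about 12 in all and at most 16, crops included, and the job is handed in when it is done.

```bash
ls; mkdir -p pics
python3 - <<'E'
from plant import env
import cv2,numpy as np
for n in ["scene","top"]:
    s=env.snapshot(n); cv2.imwrite(f"pics/{n}0.png",cv2.resize(s["color"][:,:,::-1],(800,600),interpolation=cv2.INTER_CUBIC))
    print(n,{k:(np.round(v,4).tolist() if not isinstance(v,str) else v) for k,v in s.items() if k!="color"})
s=env.read_state();print(s)
E
```

```text
pics
scene {'fov_y': 42.2146, 'cx': 252.427, 'cy': 192.5553, 'xyz': [1425.0318, -713.791, 1590.9808], 'rotation': [0.2902, 0.1362, 0.394, 0.8614]}
top {'fov_y': 45.8609, 'cx': 252.0698, 'cy': 189.9069, 'xyz': [472.0579, 1.9934, 1648.6357], 'rotation': [0.0183, -0.0182, -0.706, 0.7077]}
{'t': 0.1, 'joint_positions': array([-1.41652140e+00,  4.94142891e-01,  1.34608339e+00,  1.29050969e-05,
        1.30249399e+00, -9.54942922e-02]), 'qd': array([ 0.00040674, -0.00121262, -0.00139102,  0.00016552,  0.0005111 ,
        0.00070735]), 'joint_torque': array([ 1.49210837e-05, -8.80240130e+01, -3.82546270e+01,  7.06230802e-02,
        4.82099829e-02, -4.52038637e-05]), 'eef_pos': array([ 154.43873731, -605.21563429,  177.17951338]), 'tcp_rot': array([ 9.92212103e-01,  1.24558523e-01, -1.03500275e-05, -5.63745806e-04]), 'contact_force': array([-0.23746849, -0.75931635,  0.41027424]), 'ft_torque': array([ 0.00969079, -0.07819776,  0.00683633]), 'width': 91.42390239442142}
```

View pics/top0.png

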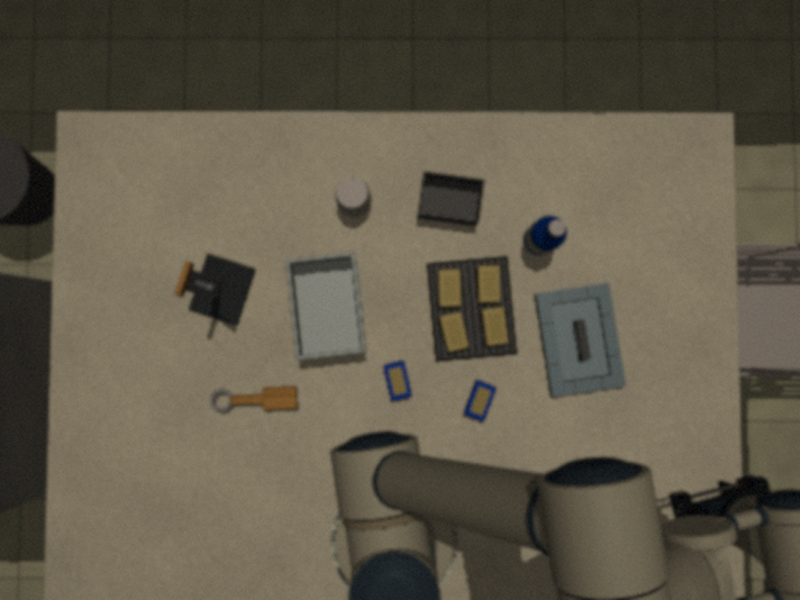

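View pics/scene0.png

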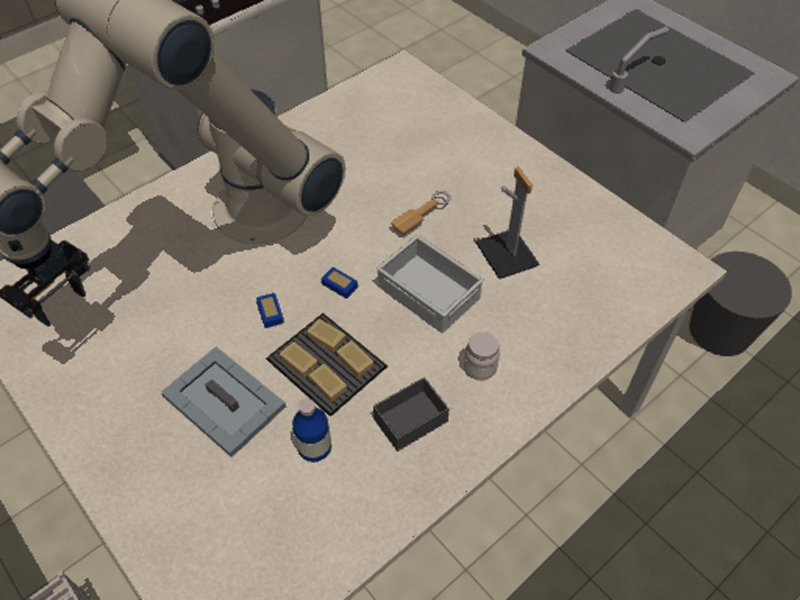

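```bash
cat > h.py <<'E'
from plant import env
import cv2,numpy as np
from scipy.spatial.transform import Rotation as R
np.set_printoptions(precision=1,suppress=True)
def snap(n,save=None,crop=None,k=1):
    s=env.snapshot(n)
    if save:
        im=s["color"][:,:,::-1]
        if crop: im=im[crop[1]:crop[3],crop[0]:crop[2]]
        cv2.imwrite(f"pics/{save}.png",cv2.resize(im,None,fx=k,fy=k,interpolation=cv2.INTER_CUBIC))
    return s
def rays(s,uv):
    uv=np.atleast_2d(uv).astype(float); f=192/np.tan(np.radians(s["fov_y"]/2))
    d=np.c_[(uv[:,0]-s["cx"])/f,-(uv[:,1]-s["cy"])/f,-np.ones(len(uv))]
    return R.from_quat(s["rotation"]).apply(d)
def onz(s,uv,z):
    d=rays(s,uv); c=np.array(s["xyz"]); return c+d*((z-c[2])/d[:,2])[:,None]
def proj(s,p):
    q=R.from_quat(s["rotation"]).inv().apply(np.atleast_2d(p)-s["xyz"]); f=192/np.tan(np.radians(s["fov_y"]/2))
    return np.c_[s["cx"]-f*q[:,0]/q[:,2],s["cy"]+f*q[:,1]/q[:,2]]
def tri(s1,u1,s2,u2):
    d1,d2=[v/np.linalg.norm(v) for v in (rays(s1,u1)[0],rays(s2,u2)[0])]
    c1,c2=np.array(s1["xyz"]),np.array(s2["xyz"])
    a=np.linalg.lstsq(np.c_[d1,-d2],c2-c1,rcond=None)[0]; p,q=c1+a[0]*d1,c2+a[1]*d2
    return (p+q)/2,np.linalg.norm(p-q)
def blobs(s,mask,z,amin=40,K=4):
    """upscaled mask contours -> world rects on plane z: (centre, long, short, yaw of long side)"""
    out=[]
    for c in cv2.findContours(mask.astype(np.uint8),cv2.RETR_EXTERNAL,cv2.CHAIN_APPROX_NONE)[0]:
        if cv2.contourArea(c)<amin*K*K: continue
        w=onz(s,(c[:,0]+.5)/K-.5,z)[:,:2].astype(np.float32)
        (x,y),(a,b),t=cv2.minAreaRect(w)
        if a<b: a,b,t=b,a,t+90
        out.append((x,y,a,b,(t+90)%180-90))
    return out
def hsv(s,K=4):
    return cv2.cvtColor(cv2.resize(s["color"],None,fx=K,fy=K,interpolation=cv2.INTER_CUBIC),cv2.COLOR_RGB2HSV).astype(int)
def go(p,yaw,tilt=0):
    """move to TCP p (world), tool x heading yaw (deg), pointing down, then tilted so tool z leans toward tool-x heading by tilt"""
    st=env.read_state(); r0=R.from_quat(st["tcp_rot"])
    best=None
    r=R.from_euler("z",yaw,degrees=True)*R.from_euler("y",-tilt,degrees=True)*R.from_euler("x",180,degrees=True)
    v=(r0.inv()*r).as_rotvec(degrees=True); d=r0.inv().apply(np.array(p)-st["eef_pos"])
    print("go",np.array(p),yaw,tilt,"-> xyz",d,"rot",v,"rows",max(np.linalg.norm(d)/50,np.linalg.norm(v)/8.59).round(1),"F",st["contact_force"],"w",round(st["width"],1),"t",st["t"])
E
python3 - <<'E'
from h import *
s=snap("top");H=hsv(s);h,S,v=H[...,0],H[...,1],H[...,2]
for n,(x,y) in dict(soap=(450,288),table=(600,170),lidc=(600,300),lidr=(550,300),tubfl=(325,310),tubrim=(294,320),mat=(470,300),blue=(388,370),brushhead=(280,398),stand=(230,290),ring=(213,400)).items():
    print(n,H[int(y*2.56),int(x*2.56)])
np.save("pics/H.npy",H)
E
```

```text
soap [ 22 133 115]
table [ 22  62 128]
lidc [75 25 81]
lidr [78 14 92]
tubfl [ 23  18 128]
tubrim [ 30  25 110]
mat [23 47 43]
blue [116 104  86]
brushhead [ 16 174 113]
stand [72 41 31]
ring [15 32 80]
```

```bash
cat >> h.py <<'E'
def soaps(s):
    H=hsv(s); m=(abs(H[...,0]-22)<6)&(H[...,1]>98)&(H[...,2]>70)
    return [np.array(b) for b in blobs(s,m,32) if b[2]>65]
E
python3 - <<'E'
from h import *
s=snap("top");H=hsv(s);h,S,v=H[...,0],H[...,1],H[...,2]
for b in soaps(s): print("soap",b)
m=((h>40)&(h<115)&(v>55)&(S<60))
m=cv2.morphologyEx(m.astype(np.uint8),cv2.MORPH_CLOSE,np.ones((9,9)))
for b in blobs(s,m,18,600): print("lid",np.array(b))
m2=((S<42)&(v>75)).astype(np.uint8); m2=cv2.morphologyEx(m2,cv2.MORPH_OPEN,np.ones((5,5)))
for b in blobs(s,m2,80,600): print("tub",np.array(b))
m3=(h<20)&(S>100)&(v>60)
for b in blobs(s,m3,30,60): print("brush",np.array(b))
m4=((v<55)&(S>20)).astype(np.uint8);
for b in blobs(s,m4,10,300): print("dark",np.array(b))
vis=np.hstack([m*255,m2*255,(m3*255).astype(np.uint8)])[300:1200]
vis=np.zeros(h.shape+(3,),np.uint8);vis[...,0]=m*255;vis[...,1]=m2*255;vis[...,2]=m3*255
top=cv2.resize(s["color"][:,:,::-1],None,fx=4,fy=4)
o=np.vstack([vis[540:1060,400:1640],top[540:1060,400:1640]]);cv2.imwrite("pics/m1.png",cv2.resize(o,(700,587)))
E
```

```text
soap [324.5 294.1 142.2  53.9 -87.1]
soap [ 477.8 -134.3   85.9   52.2   13.2]
soap [ 490.5 -227.3   86.2   52.     7.4]
soap [ 578.5 -123.5   86.8   52.2    1.6]
soap [ 587.6 -213.7   86.1   50.9    0.8]
lid [ 459.4 -423.5  238.3  171.4    8.6]
tub [ 460.9 -410.4  235.7  166.6    8.9]
tub [533.4 154.  228.1 159.    7. ]
brush [324.  298.3 151.4  53.8 -87. ]
brush [597.1 485.4  82.9  19.9 -17.5]
dark [-11.  -42.7 291.4 245.4 -12.2]
dark [  64.8 -361.4  350.9  312.9  -22.1]
dark [227.4  51.4 176.5  34.1 -80.5]
dark [ 148.4 -781.9  510.6  302.3  -10.7]
dark [282.5 848.4 653.3 116.7   1.8]
dark [ 530.5 -175.6  223.9  184.1    5.3]
dark [576.2 415.4 145.3 139.   72.1]
dark [ 784.  -127.6  138.2  112.2   82.2]
dark [ 952.8   -9.1 1891.1  616.   -89.9]
```

View pics/m1.png

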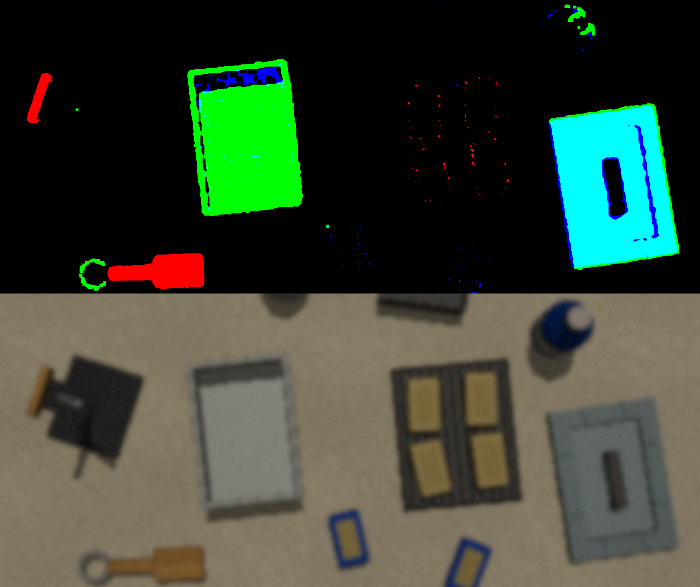

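```bash
cat >> h.py <<'E'
def rot(yaw,tilt=0): return R.from_euler("z",yaw,degrees=True)*R.from_euler("y",-tilt,degrees=True)*R.from_euler("x",180,degrees=True)
def plan(*legs):
    """legs: (p,yaw[,tilt]); prints each leg's shift/turn from the one before, from the measured pose on"""
    st=env.read_state(); r0=R.from_quat(st["tcp_rot"]); p0=st["eef_pos"]
    print("t",round(st["t"],2),"F",st["contact_force"],"w",round(st["width"],1),"q",np.degrees(st["joint_positions"]))
    for l in legs:
        r=rot(*l[1:]); p=np.array(l[0],float); d=r0.inv().apply(p-p0); v=(r0.inv()*r).as_rotvec(degrees=True)
        print(p,l[1:],"xyz",d,"rot",v,"rows %.1f"%max(np.linalg.norm(d)/50,np.linalg.norm(v)/8.59)); r0,p0=r,p
A=(486.8,149.3); B=(580.0,160.7)
E
python3 - <<'E'
from h import *
plan(((477.8,-134.3,130),13.2),((477.8,-134.3,10),13.2),((477.8,-134.3,140),13.2),((*A,140),97),((*A,14),97),((*A,140),97))
E
```

```text
t 0.2 F [0.6 0.9 0. ] w 91.1 q [-81.2  28.3  77.1  -0.   74.6  -5.5]
[ 477.8 -134.3  130. ] (13.2,) xyz [ 429.7 -376.5   47.7] rot [-0.  -0.   1.1] rows 11.5
[ 477.8 -134.3   10. ] (13.2,) xyz [ -0.  -0. 120.] rot [0. 0. 0.] rows 2.4
[ 477.8 -134.3  140. ] (13.2,) xyz [   0.    0. -130.] rot [0. 0. 0.] rows 2.6
[486.8 149.3 140. ] (97,) xyz [  73.5 -274.1   -0. ] rot [  0.    0.  -83.8] rows 9.8
[486.8 149.3  14. ] (97,) xyz [  0.  -0. 126.] rot [0. 0. 0.] rows 2.5
[486.8 149.3 140. ] (97,) xyz [   0.    0. -126.] rot [0. 0. 0.] rows 2.5
```

```bash
python3 -m handwheel '[{"x":215,"y":-188},{"x":215,"y":-188},{"x":215,"y":-188},{"x":215,"y":-188},{"x":215,"y":-188},{"x":215,"y":-188},{"x":215,"y":-188},{"x":215,"y":-188}]' && python3 -m handwheel '[{"x":215,"y":-188,"z":48,"az":1,"fingers":75},{"x":215,"y":-188,"z":48,"az":1,"fingers":75},{"x":215,"y":-188,"z":48,"az":1,"fingers":75},{"x":215,"y":-188,"z":48,"az":1,"fingers":75},{"x":215,"y":-188,"z":48,"az":1,"fingers":75},{"x":215,"y":-188,"z":48,"az":1,"fingers":75},{"x":215,"y":-188,"z":48,"az":1,"fingers":75},{"x":215,"y":-188,"z":48,"az":1,"fingers":75}]'
python3 - <<'E'
from h import *
plan(((477.8,-134.3,130),13.2),((477.8,-134.3,10),13.2))
s=snap("wrist","w1");print(s["xyz"],s["fov_y"])
E
```

```text
t 0.2 F [0.6 0.9 0. ] w 91.1 q [-81.2  28.3  77.1  -0.   74.6  -5.5]
[ 477.8 -134.3  130. ] (13.2,) xyz [ 429.7 -376.5   47.7] rot [-0.  -0.   1.1] rows 11.5
[ 477.8 -134.3   10. ] (13.2,) xyz [ -0.  -0. 120.] rot [0. 0. 0.] rows 2.4
[ 229.  -586.6  383.4] 67.8646807771314invalid input
```

View pics/w1.png

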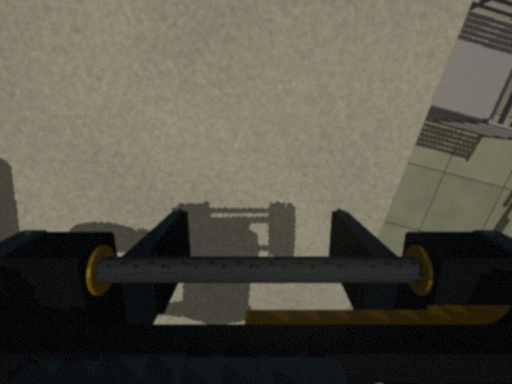

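The picture (4 viewed) only shows the bare table at the start pose, because the move was refused. I'll try again with every field given.

```bash
python3 -m handwheel '[{"x":215,"y":-188,"z":0,"ax":0,"ay":0,"az":0,"fingers":75},{"x":215,"y":-188,"z":0,"ax":0,"ay":0,"az":0,"fingers":75},{"x":215,"y":-188,"z":0,"ax":0,"ay":0,"az":0,"fingers":75},{"x":215,"y":-188,"z":0,"ax":0,"ay":0,"az":0,"fingers":75},{"x":215,"y":-188,"z":0,"ax":0,"ay":0,"az":0,"fingers":75},{"x":215,"y":-188,"z":0,"ax":0,"ay":0,"az":0,"fingers":75},{"x":215,"y":-188,"z":0,"ax":0,"ay":0,"az":0,"fingers":75}]'
python3 - <<'E'
from h import *
plan(((477.8,-134.3,130),13.2),((477.8,-134.3,10),13.2))
E
```

```text
t: 0.95
eef_pos: [317.9, -366.5, 177.7]
tcp_rot: [0.992, 0.126, 0.0, -0.001]
contact_force: [-0.5, 0.4, 0.2]
width: 74.9
t 0.95 F [-0.5  0.4  0.2] w 74.9 q [-56.2  17.1  96.2   0.1  66.8  19.3]
[ 477.8 -134.3  130. ] (13.2,) xyz [ 212.9 -184.7   48.1] rot [-0.1 -0.   1.3] rows 5.7
[ 477.8 -134.3   10. ] (13.2,) xyz [ -0.  -0. 120.] rot [0. 0. 0.] rows 2.4
```

```bash
python3 -m handwheel '[{"x":213,"y":-185,"z":40,"ax":0,"ay":0,"az":1,"fingers":75},{"x":213,"y":-185,"z":48,"ax":0,"ay":0,"az":1,"fingers":75},{"x":213,"y":-185,"z":48,"ax":0,"ay":0,"az":1,"fingers":75},{"x":213,"y":-185,"z":48,"ax":0,"ay":0,"az":1,"fingers":75},{"x":213,"y":-185,"z":48,"ax":0,"ay":0,"az":1,"fingers":75},{"x":213,"y":-185,"z":48,"ax":0,"ay":0,"az":1,"fingers":75},{"x":213,"y":-185,"z":48,"ax":0,"ay":0,"az":1,"fingers":75},{"x":213,"y":-185,"z":48,"ax":0,"ay":0,"az":1,"fingers":75}]'
python3 - <<'E'
from h import *
plan(((477.8,-134.3,130),13.2),((477.8,-134.3,10),13.2))
s=snap("wrist","w2");print(s["xyz"],proj(s,[[477.8,-134.3,32]]))
H=hsv(s); m=(abs(H[...,0]-22)<6)&(H[...,1]>98)&(H[...,2]>70)
for b in blobs(s,m,32): print(np.array(b))
E
```

```text
t: 1.75
eef_pos: [478.0, -133.8, 129.8]
tcp_rot: [0.993, 0.119, -0.0, -0.001]
contact_force: [-0.1, -0.2, 0.5]
width: 75.1
t 1.75 F [-0.1 -0.2  0.5] w 75.1 q [-22.6  21.4  98.4   0.1  60.3  53.7]
[ 477.8 -134.3  130. ] (13.2,) xyz [-0.3  0.5 -0.2] rot [-0.1  0.   0.4] rows 0.0
[ 477.8 -134.3   10. ] (13.2,) xyz [ -0.  -0. 120.] rot [0. 0. 0.] rows 2.4
[ 552.8 -116.1  335.9] [[259.7 184.7]]
[ 350.6 -319.    34.2   10.7   77.6]
[ 303.4 -140.1   47.    20.7  -74.8]
[ 333.  -258.2   80.5   19.9  -77.6]
[ 383.2 -421.6   34.5    8.    83.2]
[ 365.1 -380.8   78.8   24.8  -76.2]
[ 332.7 -199.8   43.    37.9  -18.8]
[ 403.7 -328.8   31.9    6.8   13.2]
[334.2   3.9  65.4  13.4   5.3]
[379.4  -6.7  40.3  27.3  14. ]
[ 494.9 -226.2   85.8   51.4    6.9]
[ 482.7 -135.5   84.5   49.4   14.3]
[ 590.2 -214.3   84.2   50.7    1.5]
[ 580.5 -125.5   84.3   48.8    0.8]
```

View pics/w2.png

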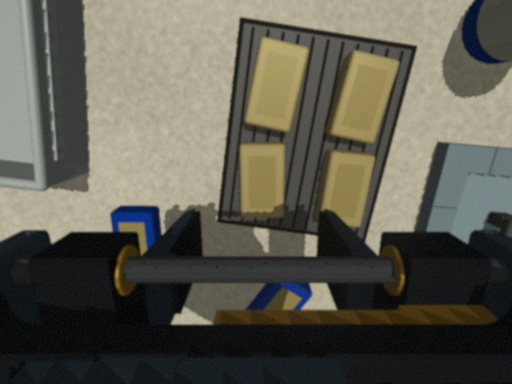

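Wrist view: bar 1 lies between the open fingers at pixel (263,180), and the other three are where the top view put them, within 2–5 mm. I'll pick bar 1.

```bash
python3 -m handwheel '[{"x":2,"y":1,"z":50,"ax":0,"ay":0,"az":0,"fingers":75},{"x":2,"y":1,"z":100,"ax":0,"ay":0,"az":0,"fingers":75},{"x":2,"y":1,"z":120,"ax":0,"ay":0,"az":0,"fingers":75},{"x":2,"y":1,"z":120,"ax":0,"ay":0,"az":0,"fingers":75},{"x":2,"y":1,"z":120,"ax":0,"ay":0,"az":0,"fingers":75},{"x":2,"y":1,"z":120,"ax":0,"ay":0,"az":0,"fingers":40},{"x":2,"y":1,"z":120,"ax":0,"ay":0,"az":0,"fingers":40},{"x":2,"y":1,"z":120,"ax":0,"ay":0,"az":0,"fingers":40}]' && python3 -m handwheel '[{"x":0,"y":0,"z":0,"ax":0,"ay":0,"az":0,"fingers":40},{"x":0,"y":0,"z":-30,"ax":0,"ay":0,"az":0,"fingers":40},{"x":0,"y":0,"z":-80,"ax":0,"ay":0,"az":0,"fingers":40},{"x":0,"y":0,"z":-130,"ax":0,"ay":0,"az":0,"fingers":40},{"x":0,"y":0,"z":-130,"ax":0,"ay":0,"az":0,"fingers":40},{"x":0,"y":0,"z":-130,"ax":0,"ay":0,"az":0,"fingers":40}]'
python3 -c "
from h import *
plan(((*A,140),97),((*A,14),97))"
```

```text
t: 2.6
eef_pos: [480.4, -135.1, 11.1]
tcp_rot: [0.993, 0.118, 0.001, -0.0]
contact_force: [-0.5, -0.2, -0.6]
width: 53.8
t: 3.2
eef_pos: [480.9, -135.5, 142.3]
tcp_rot: [0.993, 0.118, 0.002, 0.0]
contact_force: [0.5, -0.3, -0.5]
width: 39.9
t 3.2 F [ 0.5 -0.3 -0.5] w 39.9 q [-22.6  20.6  97.3   0.1  61.9  53.8]
[486.8 149.3 140. ] (97,) xyz [  72.4 -275.5    2.3] rot [  0.2  -0.1 -83.5] rows 9.7
[486.8 149.3  14. ] (97,) xyz [  0.  -0. 126.] rot [0. 0. 0.] rows 2.5
```

Run:
```python
from h import *
s=snap("wrist","w3")
H=hsv(s); m=(abs(H[...,0]-22)<6)&(H[...,1]>98)&(H[...,2]>70)
for b in blobs(s,m,32):
    if b[2]>65: print(np.array(b))
for b in soaps(snap("top")): print("top",b)
```

```text
[ 344.3 -324.2  136.4   27.3  -76.4]
[ 323.  -214.6   79.1   51.9   71.4]
[346.7 -66.6  67.1  10.2   8.4]
[ 495.  -227.2   86.    52.3    8.6]
[ 483.  -135.6   85.1   49.3   14.5]
[ 590.  -214.1   84.1   51.6    1.7]
[ 580.5 -125.6   84.2   48.5    1.1]
top [319.4 298.1 138.9  44.6 -86.5]
top [ 587.5 -214.1   86.3   51.7    0.8]
```

View pics/w3.png

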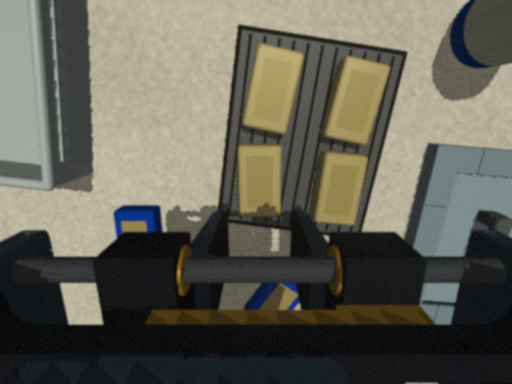

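The fingers were still closing when I lifted, so bar 1 stayed in place at pixel (260,180). I'll retry with a longer close.

```bash
python3 -m handwheel '[{"x":1,"y":0,"z":0,"ax":0,"ay":0,"az":-1,"fingers":70},{"x":1,"y":0,"z":0,"ax":0,"ay":0,"az":-1,"fingers":70},{"x":1,"y":0,"z":0,"ax":0,"ay":0,"az":-1,"fingers":70},{"x":1,"y":0,"z":50,"ax":0,"ay":0,"az":-1,"fingers":70},{"x":1,"y":0,"z":100,"ax":0,"ay":0,"az":-1,"fingers":70},{"x":1,"y":0,"z":132,"ax":0,"ay":0,"az":-1,"fingers":70},{"x":1,"y":0,"z":132,"ax":0,"ay":0,"az":-1,"fingers":70},{"x":1,"y":0,"z":132,"ax":0,"ay":0,"az":-1,"fingers":70}]' && python3 -m handwheel '[{"x":0,"y":0,"z":0,"ax":0,"ay":0,"az":0,"fingers":30},{"x":0,"y":0,"z":0,"ax":0,"ay":0,"az":0,"fingers":30},{"x":0,"y":0,"z":0,"ax":0,"ay":0,"az":0,"fingers":30},{"x":0,"y":0,"z":0,"ax":0,"ay":0,"az":0,"fingers":30},{"x":0,"y":0,"z":0,"ax":0,"ay":0,"az":0,"fingers":30},{"x":0,"y":0,"z":0,"ax":0,"ay":0,"az":0,"fingers":30}]' && python3 -m handwheel '[{"x":0,"y":0,"z":-30,"ax":0,"ay":0,"az":0,"fingers":30},{"x":0,"y":0,"z":-80,"ax":0,"ay":0,"az":0,"fingers":30},{"x":0,"y":0,"z":-130,"ax":0,"ay":0,"az":0,"fingers":30},{"x":0,"y":0,"z":-130,"ax":0,"ay":0,"az":0,"fingers":30},{"x":0,"y":0,"z":-130,"ax":0,"ay":0,"az":0,"fingers":30}]'
python3 -c "
from h import *
plan(((*A,140),97),((*A,14),97))"
```

```text
t: 4.1
eef_pos: [480.6, -134.5, 8.7]
tcp_rot: [0.992, 0.126, -0.0, -0.001]
contact_force: [0.0, -0.3, 1.3]
width: 70.1
t: 4.7
eef_pos: [480.6, -134.5, 8.8]
tcp_rot: [0.992, 0.126, -0.0, -0.001]
contact_force: [0.6, -0.6, -0.1]
width: 29.9
t: 5.2
eef_pos: [481.3, -135.0, 139.9]
tcp_rot: [0.992, 0.126, 0.001, -0.0]
contact_force: [-0.9, -0.1, -1.0]
width: 30.0
t 5.2 F [-0.9 -0.1 -1. ] w 30.0 q [-22.6  20.9  97.3   0.1  61.7  52.9]
[486.8 149.3 140. ] (97,) xyz [  76.7 -273.8    0. ] rot [  0.1  -0.1 -82.5] rows 9.6
[486.8 149.3  14. ] (97,) xyz [  0.  -0. 126.] rot [0. 0. 0.] rows 2.5
```

Run:
```python
from h import *
s=snap("wrist","w4"); st=env.read_state()
H=hsv(s); m=(abs(H[...,0]-22)<6)&(H[...,1]>98)&(H[...,2]>70)
for b in blobs(s,m,32):
    if b[2]>65 and b[0]>400: print(np.array(b))
r=R.from_quat(st["tcp_rot"]);p=st["eef_pos"]
print(proj(s,[p,p+r.apply([0,15,0]),p+r.apply([0,-15,0]),[481,-135,32],[481,-135,4]]),rays(s,[[s["cx"],s["cy"]]]))
for z in (32,100,142): print(z,onz(s,[[263,180],[265,270]],z))
t=snap("top","t4",(220,150,420,280),3); print(proj(t,[p]))
```

```text
[ 494.9 -226.6   85.5   52.3    7.8]
[ 483.1 -135.6   84.7   49.7   14.1]
[ 590.2 -214.3   84.3   50.6    1.6]
[ 580.5 -125.5   84.3   49.     0.6]
[[258.4 216. ]
 [277.8 216. ]
 [239.  216. ]
 [259.1 182.6]
 [259.1 177.2]] [[-0.3 -0.1 -1. ]]
32 [[ 485.1 -138.5   32. ]
 [ 375.3 -170.1   32. ]]
100 [[ 500.3 -133.6  100. ]
 [ 414.2 -158.3  100. ]]
142 [[ 509.7 -130.6  142. ]
 [ 438.3 -151.1  142. ]]
[[293.3 210.9]]
```

View pics/w4.png

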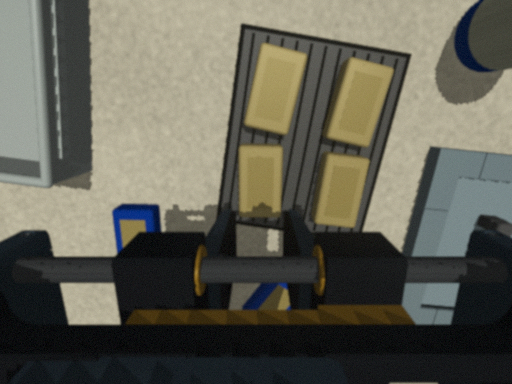

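View pics/t4.png

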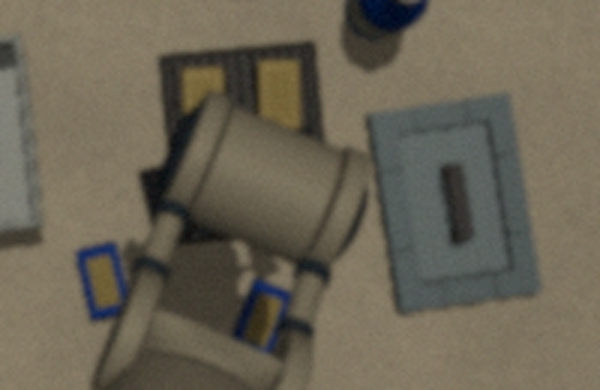

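Run:
```python
from h import *
s=snap("scene","s4",(100,130,420,330),2.5); st=env.read_state(); p=st["eef_pos"]; r=R.from_quat(st["tcp_rot"])
print("start tcp in scene0 800px", proj(s,[[154.5,-605.6,177.7]])*1.5625)
pts=proj(s,[p,p+r.apply([0,15,0]),p+r.apply([0,-15,0]),p-[0,0,130],[483,-135,32],[460,-423,18]])
print((pts-[100,130])*2.5)
```

```text
start tcp in scene0 800px [[ 67.1 318.5]]
[[265.6 165.7]
 [259.2 172.5]
 [271.9 159. ]
 [272.3 216.3]
 [272.1 208.7]
 [106.4 310.8]]
```

View pics/s4.png

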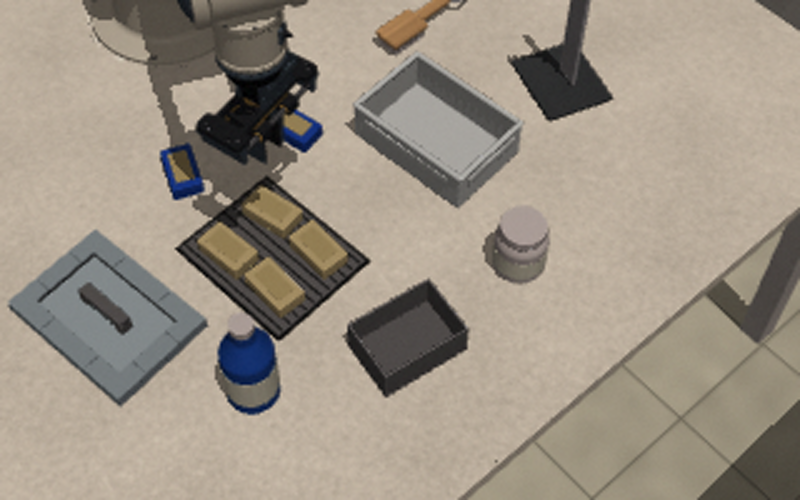

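Scene view (9 viewed): bar 1 is at (273,210), as predicted. The real fingertips show near (262,155), above the projected TCP at (266,166). So the tips may sit higher than the reading says. I'll check close to the bare table.

```bash
python3 -m handwheel '[{"x":25,"y":-115,"z":0,"ax":0,"ay":0,"az":0,"fingers":30},{"x":50,"y":-115,"z":0,"ax":0,"ay":0,"az":0,"fingers":30},{"x":50,"y":-115,"z":0,"ax":0,"ay":0,"az":0,"fingers":30},{"x":50,"y":-115,"z":50,"ax":0,"ay":0,"az":0,"fingers":30},{"x":50,"y":-115,"z":100,"ax":0,"ay":0,"az":0,"fingers":30},{"x":50,"y":-115,"z":119,"ax":0,"ay":0,"az":0,"fingers":30},{"x":50,"y":-115,"z":119,"ax":0,"ay":0,"az":0,"fingers":30},{"x":50,"y":-115,"z":119,"ax":0,"ay":0,"az":0,"fingers":30}]'
python3 - <<'E'
from h import *
s=snap("scene"); st=env.read_state(); p=st["eef_pos"]; r=R.from_quat(st["tcp_rot"])
u=proj(s,p)[0]; x0,y0=(u-[50,45]).astype(int); k=7
im=cv2.resize(s["color"][y0:y0+80,x0:x0+100,::-1],None,fx=k,fy=k,interpolation=cv2.INTER_CUBIC)
im=cv2.convertScaleAbs(im,alpha=1.8,beta=20)
for q,c in [(p,(0,0,255)),(p+r.apply([0,15,0]),(0,255,0)),(p+r.apply([0,-15,0]),(0,255,0)),(p+[0,0,30],(255,0,255))]:
    w=((proj(s,q)[0]-[x0,y0]+.5)*k).astype(int); cv2.circle(im,tuple(map(int,w)),4,c,-1); print(w)
cv2.imwrite("pics/s5.png",im); print(p)
E
```

```text
t: 6.15
eef_pos: [498.6, -10.2, 18.7]
tcp_rot: [0.992, 0.126, -0.002, -0.002]
contact_force: [0.5, -0.2, 0.3]
width: 30.0
[358 324]
[343 342]
[374 306]
[357 292]
[499.4 -10.4  19.5]
```

View pics/s5.png

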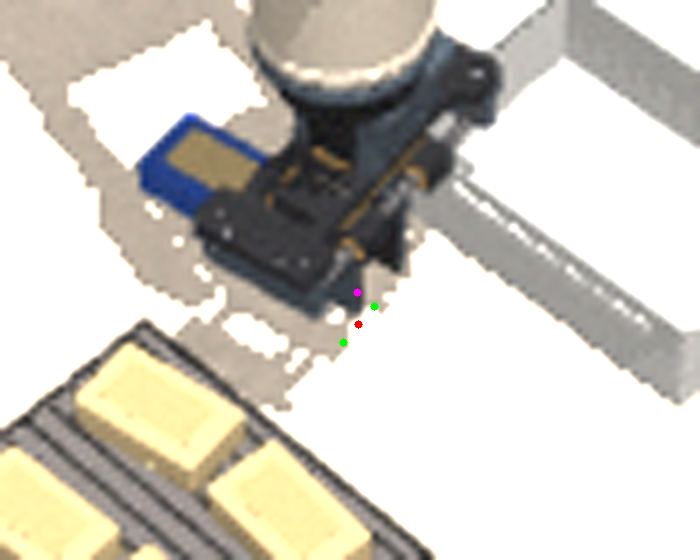

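```bash
cat > g.py <<'E'
import sys
from plant import env
s=env.read_state(); f=float((s["contact_force"]**2).sum()**.5)
print("guard F",s["contact_force"].round(1),"z",s["eef_pos"].round(1)); sys.exit(f>float(sys.argv[1]))
E
D='' ; python3 -m handwheel '[{"x":0,"y":0,"z":2,"ax":0,"ay":0,"az":0,"fingers":30},{"x":0,"y":0,"z":4,"ax":0,"ay":0,"az":0,"fingers":30}]' >/dev/null && python3 g.py 4 && python3 -m handwheel '[{"x":0,"y":0,"z":2,"ax":0,"ay":0,"az":0,"fingers":30},{"x":0,"y":0,"z":4,"ax":0,"ay":0,"az":0,"fingers":30}]' >/dev/null && python3 g.py 4 && python3 -m handwheel '[{"x":0,"y":0,"z":2,"ax":0,"ay":0,"az":0,"fingers":30},{"x":0,"y":0,"z":4,"ax":0,"ay":0,"az":0,"fingers":30}]' >/dev/null && python3 g.py 4 && python3 -m handwheel '[{"x":0,"y":0,"z":2,"ax":0,"ay":0,"az":0,"fingers":30},{"x":0,"y":0,"z":4,"ax":0,"ay":0,"az":0,"fingers":30}]' >/dev/null && python3 g.py 4 && python3 -m handwheel '[{"x":0,"y":0,"z":2,"ax":0,"ay":0,"az":0,"fingers":30},{"x":0,"y":0,"z":3,"ax":0,"ay":0,"az":0,"fingers":30}]' >/dev/null && python3 g.py 4  && python3 -m handwheel '[{"x":0,"y":0,"z":2,"ax":0,"ay":0,"az":0,"fingers":30},{"x":0,"y":0,"z":3,"ax":0,"ay":0,"az":0,"fingers":30}]' >/dev/null && python3 g.py 4
```

```text
guard F [-0.3 -0.3  0.6] z [500.3 -10.5  16.5]
guard F [-0.2 -0.4  0. ] z [500.6 -10.6  12.8]
guard F [-0.9  0.3  0. ] z [500.6 -10.6   8.7]
guard F [ 0.5 -0.3 -0.6] z [500.6 -10.6   4.4]
guard F [ 0.  -0.  -0.1] z [500.5 -10.6   1.2]
guard F [ 0.5  0.  -0.4] z [500.4 -10.6  -2. ]
```

```bash
python3 -m handwheel '[{"x":0,"y":0,"z":2,"ax":0,"ay":0,"az":0,"fingers":30},{"x":0,"y":0,"z":4,"ax":0,"ay":0,"az":0,"fingers":30}]' >/dev/null && python3 g.py 4 && python3 -m handwheel '[{"x":0,"y":0,"z":2,"ax":0,"ay":0,"az":0,"fingers":30},{"x":0,"y":0,"z":4,"ax":0,"ay":0,"az":0,"fingers":30}]' >/dev/null && python3 g.py 4 && python3 -m handwheel '[{"x":0,"y":0,"z":2,"ax":0,"ay":0,"az":0,"fingers":30},{"x":0,"y":0,"z":4,"ax":0,"ay":0,"az":0,"fingers":30}]' >/dev/null && python3 g.py 4 && python3 -m handwheel '[{"x":0,"y":0,"z":2,"ax":0,"ay":0,"az":0,"fingers":30},{"x":0,"y":0,"z":4,"ax":0,"ay":0,"az":0,"fingers":30}]' >/dev/null && python3 g.py 4 && python3 -m handwheel '[{"x":0,"y":0,"z":2,"ax":0,"ay":0,"az":0,"fingers":30},{"x":0,"y":0,"z":3,"ax":0,"ay":0,"az":0,"fingers":30}]' >/dev/null && python3 g.py 4  && python3 -m handwheel '[{"x":0,"y":0,"z":2,"ax":0,"ay":0,"az":0,"fingers":30},{"x":0,"y":0,"z":3,"ax":0,"ay":0,"az":0,"fingers":30}]' >/dev/null && python3 g.py 4 && python3 -m handwheel '[{"x":0,"y":0,"z":2,"ax":0,"ay":0,"az":0,"fingers":30},{"x":0,"y":0,"z":3,"ax":0,"ay":0,"az":0,"fingers":30}]' >/dev/null && python3 g.py 4 && python3 -m handwheel '[{"x":0,"y":0,"z":2,"ax":0,"ay":0,"az":0,"fingers":30},{"x":0,"y":0,"z":3,"ax":0,"ay":0,"az":0,"fingers":30}]' >/dev/null && python3 g.py 4
```

```text
guard F [ 1.2 -0.2  0.4] z [500.5 -10.5  -6.2]
guard F [ 0.6 -0.2  0.6] z [500.5 -10.5 -10.4]
guard F [ 0.9 -0.2  0.6] z [500.4 -10.5 -14.6]
guard F [0.7 0.3 0.3] z [500.4 -10.5 -18.8]
guard F [-0.2 -0.1  0.6] z [500.4 -10.5 -22. ]
guard F [ 0.2  0.3 -0.5] z [500.3 -10.5 -25.2]
guard F [-0.2  0.2 -0.2] z [500.2 -10.5 -28.4]
guard F [ 1.  -0.3  1. ] z [500.2 -10.4 -31.6]
```

```bash
python3 -m handwheel '[{"x":0,"y":0,"z":2,"ax":0,"ay":0,"az":0,"fingers":30},{"x":0,"y":0,"z":3,"ax":0,"ay":0,"az":0,"fingers":30}]' >/dev/null && python3 g.py 4  && python3 -m handwheel '[{"x":0,"y":0,"z":2,"ax":0,"ay":0,"az":0,"fingers":30},{"x":0,"y":0,"z":3,"ax":0,"ay":0,"az":0,"fingers":30}]' >/dev/null && python3 g.py 4 && python3 -m handwheel '[{"x":0,"y":0,"z":2,"ax":0,"ay":0,"az":0,"fingers":30},{"x":0,"y":0,"z":3,"ax":0,"ay":0,"az":0,"fingers":30}]' >/dev/null && python3 g.py 4 && python3 -m handwheel '[{"x":0,"y":0,"z":2,"ax":0,"ay":0,"az":0,"fingers":30},{"x":0,"y":0,"z":3,"ax":0,"ay":0,"az":0,"fingers":30}]' >/dev/null && python3 g.py 4
python3 - <<'E'
from h import *
s=snap("scene"); st=env.read_state(); p=st["eef_pos"]; r=R.from_quat(st["tcp_rot"])
u=proj(s,p)[0]; x0,y0=(u-[50,45]).astype(int); k=7
im=cv2.resize(s["color"][y0:y0+80,x0:x0+100,::-1],None,fx=k,fy=k,interpolation=cv2.INTER_CUBIC)
q=p.copy()
for q,c in [(p,(0,0,255)),(p+[0,0,40],(255,0,255))]:
    w=((proj(s,q)[0]-[x0,y0]+.5)*k).astype(int); cv2.circle(im,tuple(map(int,w)),4,c,-1); print(w)
cv2.imwrite("pics/s6.png",im); print(p,x0,y0)
E
```

```text
guard F [ 0.3 -0.8 -0.3] z [500.1 -10.4 -34.8]
guard F [-13.7   1.   77.2] z [500.3 -10.5 -36.1]
[355 319]
[353 278]
[500.3 -10.5 -36. ] 187 164
```

View pics/s6.png

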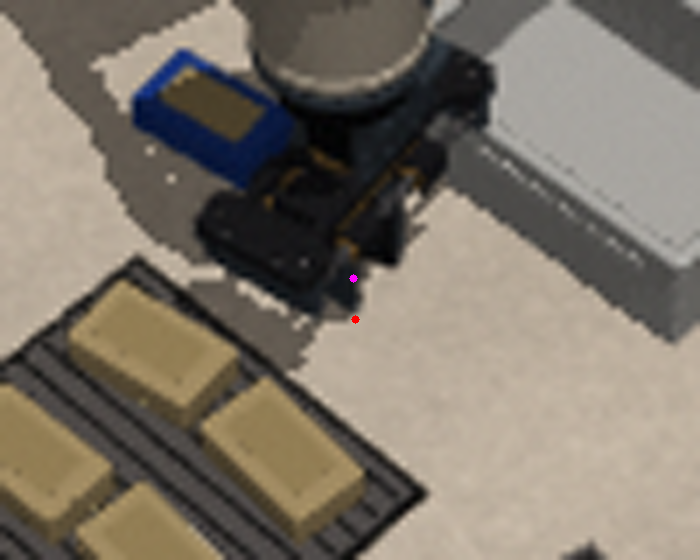

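Contact came at a reading of z = -35.8, so the real fingertips are about 36 mm higher than the reading (11 pictures viewed). The horizontal position looks right. I'll apply this offset along the tool axis and carry on.

```bash
python3 -m handwheel '[{"x":0,"y":0,"z":-40,"ax":0,"ay":0,"az":0,"fingers":75},{"x":0,"y":0,"z":-90,"ax":0,"ay":0,"az":0,"fingers":75},{"x":0,"y":0,"z":-140,"ax":0,"ay":0,"az":0,"fingers":75},{"x":0,"y":0,"z":-140,"ax":0,"ay":0,"az":0,"fingers":75}]'
sed -i 's/r=rot(\*l\[1:\]); p=np.array(l\[0\],float)/r=rot(*l[1:]); p=np.array(l[0],float)+OFF*r.apply([0,0,1])/; s/^A=/OFF=36.0\nA=/' h.py
python3 -c "
from h import *
plan(((481,-135,130),13.8),((481,-135,9),13.8),((481,-135,130),13.8),((*A,130),97),((*A,13),97))"
```

```text
t: 9.85
eef_pos: [503.5, -11.2, 109.5]
tcp_rot: [0.992, 0.126, 0.005, 0.0]
contact_force: [0.5, -0.1, -1.9]
width: 59.2
t 9.85 F [ 0.5 -0.1 -1.9] w 59.2 q [-8.2 23.3 99.3  0.1 56.8 67.2]
[ 481. -135.   94.] (13.8,) xyz [-53.  114.2  15.2] rot [ 0.1 -0.6  0.7] rows 2.5
[ 481. -135.  -27.] (13.8,) xyz [  0.  -0. 121.] rot [0. 0. 0.] rows 2.4
[ 481. -135.   94.] (13.8,) xyz [   0.    0. -121.] rot [0. 0. 0.] rows 2.4
[486.8 149.3  94. ] (97,) xyz [  73.4 -274.7   -0. ] rot [ -0.    0.  -83.2] rows 9.7
[486.8 149.3 -23. ] (97,) xyz [  0.  -0. 117.] rot [0. 0. 0.] rows 2.3
```

```bash
python3 -m handwheel '[{"x":-53,"y":114,"z":15,"ax":0,"ay":-0.5,"az":0.7,"fingers":75},{"x":-53,"y":114,"z":15,"ax":0,"ay":-0.5,"az":0.7,"fingers":75},{"x":-53,"y":114,"z":15,"ax":0,"ay":-0.5,"az":0.7,"fingers":75},{"x":-53,"y":114,"z":60,"ax":0,"ay":-0.5,"az":0.7,"fingers":75},{"x":-53,"y":114,"z":100,"ax":0,"ay":-0.5,"az":0.7,"fingers":75},{"x":-53,"y":114,"z":125,"ax":0,"ay":-0.5,"az":0.7,"fingers":75},{"x":-53,"y":114,"z":136,"ax":0,"ay":-0.5,"az":0.7,"fingers":75},{"x":-53,"y":114,"z":136,"ax":0,"ay":-0.5,"az":0.7,"fingers":75}]' && python3 -m handwheel '[{"x":0,"y":0,"z":0,"ax":0,"ay":0,"az":0,"fingers":40},{"x":0,"y":0,"z":0,"ax":0,"ay":0,"az":0,"fingers":40},{"x":0,"y":0,"z":0,"ax":0,"ay":0,"az":0,"fingers":40},{"x":0,"y":0,"z":0,"ax":0,"ay":0,"az":0,"fingers":40},{"x":0,"y":0,"z":0,"ax":0,"ay":0,"az":0,"fingers":40},{"x":0,"y":0,"z":0,"ax":0,"ay":0,"az":0,"fingers":40}]' && python3 -m handwheel '[{"x":0,"y":0,"z":-30,"ax":0,"ay":0,"az":0,"fingers":40},{"x":0,"y":0,"z":-80,"ax":0,"ay":0,"az":0,"fingers":40},{"x":0,"y":0,"z":-121,"ax":0,"ay":0,"az":0,"fingers":40},{"x":0,"y":0,"z":-121,"ax":0,"ay":0,"az":0,"fingers":40},{"x":0,"y":0,"z":-121,"ax":0,"ay":0,"az":0,"fingers":40}]'
python3 -c "
from h import *
plan(((*A,130),97),((*A,13),97))"
```

```text
t: 10.65
eef_pos: [481.4, -134.4, -27.8]
tcp_rot: [0.993, 0.12, -0.0, 0.0]
contact_force: [0.0, -0.8, 0.2]
width: 74.8
t: 11.25
eef_pos: [482.0, -134.6, -26.9]
tcp_rot: [0.993, 0.12, 0.0, 0.001]
contact_force: [-0.8, -0.2, 9.1]
width: 49.7
t: 11.75
eef_pos: [482.4, -134.6, 95.1]
tcp_rot: [0.993, 0.12, 0.001, 0.001]
contact_force: [-0.9, 0.0, -1.7]
width: 49.7
t 11.75 F [-0.9  0.  -1.7] w 49.7 q [-22.4  24.5 100.3  -0.   55.1  53.8]
[486.8 149.3  94. ] (97,) xyz [  72.1 -274.6    0.5] rot [  0.2  -0.  -83.2] rows 9.7
[486.8 149.3 -23. ] (97,) xyz [  0.  -0. 117.] rot [0. 0. 0.] rows 2.3
```

```bash
python3 -m handwheel '[{"x":36,"y":-137,"z":0,"ax":0,"ay":0,"az":-41.6,"fingers":40},{"x":36,"y":-137,"z":0,"ax":0,"ay":0,"az":-41.6,"fingers":40},{"x":36,"y":-137,"z":0,"ax":0,"ay":0,"az":-41.6,"fingers":40},{"x":36,"y":-137,"z":0,"ax":0,"ay":0,"az":-41.6,"fingers":40},{"x":36,"y":-137,"z":0,"ax":0,"ay":0,"az":-41.6,"fingers":40},{"x":36,"y":-137,"z":0,"ax":0,"ay":0,"az":-41.6,"fingers":40}]' && python3 -m handwheel '[{"x":118,"y":-79,"z":0,"ax":0,"ay":0,"az":-41.6,"fingers":40},{"x":118,"y":-79,"z":0,"ax":0,"ay":0,"az":-41.6,"fingers":40},{"x":118,"y":-79,"z":0,"ax":0,"ay":0,"az":-41.6,"fingers":40},{"x":118,"y":-79,"z":0,"ax":0,"ay":0,"az":-41.6,"fingers":40},{"x":118,"y":-79,"z":0,"ax":0,"ay":0,"az":-41.6,"fingers":40},{"x":118,"y":-79,"z":0,"ax":0,"ay":0,"az":-41.6,"fingers":40},{"x":118,"y":-79,"z":0,"ax":0,"ay":0,"az":-41.6,"fingers":40}]'
python3 - <<'E'
from h import *
plan(((*A,130),97),((*A,13),97))
s=snap("top"); 
for b in soaps(s): print("top",b)
w=snap("wrist"); H=hsv(w); m=((H[...,1]<45)&(H[...,2]>60))
cv2.imwrite("pics/w7.png",w["color"][:,:,::-1])
E
```

```text
t: 12.35
eef_pos: [483.6, 7.5, 93.5]
tcp_rot: [0.885, 0.466, -0.0, 0.001]
contact_force: [-0.9, 1.1, -1.5]
width: 49.8
t: 13.05
eef_pos: [484.7, 149.1, 92.7]
tcp_rot: [0.664, 0.748, -0.001, 0.001]
contact_force: [0.1, 0.7, -1.9]
width: 49.9
t 13.05 F [ 0.1  0.7 -1.9] w 49.9 q [10.4 25.2 99.3 -0.1 55.5  3.7]
[486.8 149.3  94. ] (97,) xyz [-0.   2.2 -1.3] rot [-0.   0.1 -0.2] rows 0.1
[486.8 149.3 -23. ] (97,) xyz [  0.  -0. 117.] rot [0. 0. 0.] rows 2.3
top [ 490.6 -227.4   86.6   52.2    7.3]
top [ 578.3 -123.4   87.4   52.4    1.1]
top [ 587.6 -213.8   86.1   51.4    2. ]
```

View pics/w7.png

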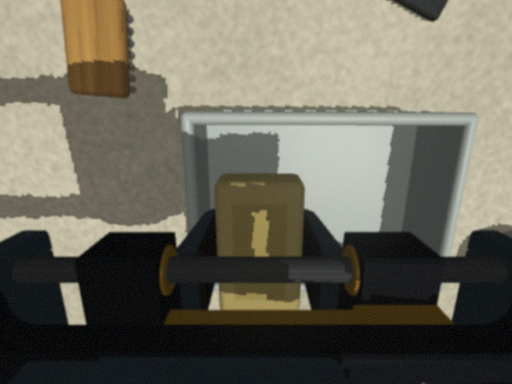

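Wrist view (12 viewed): the bar is held square at (260,245), inside the tub outline (rim row 118, columns 183–475). Lowering it in and letting go.

```bash
python3 -m handwheel '[{"x":0,"y":2,"z":50,"ax":0,"ay":0,"az":0,"fingers":40},{"x":0,"y":2,"z":90,"ax":0,"ay":0,"az":0,"fingers":40},{"x":0,"y":2,"z":108,"ax":0,"ay":0,"az":0,"fingers":40},{"x":0,"y":2,"z":116,"ax":0,"ay":0,"az":0,"fingers":40},{"x":0,"y":2,"z":116,"ax":0,"ay":0,"az":0,"fingers":40},{"x":0,"y":2,"z":116,"ax":0,"ay":0,"az":0,"fingers":64},{"x":0,"y":2,"z":116,"ax":0,"ay":0,"az":0,"fingers":64},{"x":0,"y":2,"z":116,"ax":0,"ay":0,"az":0,"fingers":64}]' && python3 -m handwheel '[{"x":0,"y":0,"z":0,"ax":0,"ay":0,"az":0,"fingers":64},{"x":0,"y":0,"z":-50,"ax":0,"ay":0,"az":0,"fingers":64},{"x":0,"y":0,"z":-100,"ax":0,"ay":0,"az":0,"fingers":75},{"x":0,"y":0,"z":-117,"ax":0,"ay":0,"az":0,"fingers":75},{"x":0,"y":0,"z":-117,"ax":0,"ay":0,"az":0,"fingers":75}]'
python3 - <<'E'
from h import *
plan(((487,-50,130),50),((492.5,-227,130),7.5),((492.5,-227,10),7.5),((492.5,-227,130),7.5),((535,-40,130),52),((*B,130),97),((*B,13),97))
s=snap("wrist"); H=hsv(s); m=(abs(H[...,0]-22)<6)&(H[...,1]>98)&(H[...,2]>50)
for b in blobs(s,m,33):
    if b[2]>55 and b[0]>400: print(np.array(b))
print(onz(s,[[183,116],[475,116]],80))
E
```

```text
t: 13.95
eef_pos: [487.6, 149.2, -22.1]
tcp_rot: [0.663, 0.748, 0.0, 0.001]
contact_force: [0.1, 1.1, 0.5]
width: 63.9
t: 14.45
eef_pos: [489.2, 149.8, 98.0]
tcp_rot: [0.663, 0.748, 0.002, 0.003]
contact_force: [0.0, -0.9, 0.2]
width: 75.0
t 14.45 F [ 0.  -0.9  0.2] w 75.0 q [10.4 24.9 98.8 -0.1 55.9  3.6]
[487. -50.  94.] (50,) xyz [-198.1  -26.2    4.1] rot [ 0.4 -0.1 46.9] rows 5.5
[ 492.5 -227.    94. ] (7.5,) xyz [-132.1  118.     0. ] rot [-0.  -0.  42.5] rows 4.9
[ 492.5 -227.   -26. ] (7.5,) xyz [  0.  -0. 120.] rot [0. 0. 0.] rows 2.4
[ 492.5 -227.    94. ] (7.5,) xyz [   0.    0. -120.] rot [0. 0. 0.] rows 2.4
[535. -40.  94.] (52,) xyz [  66.5 -179.9   -0. ] rot [  0.    0.  -44.5] rows 5.2
[580.  160.7  94. ] (97,) xyz [185.9 -88.1  -0. ] rot [  0.   0. -45.] rows 5.2
[580.  160.7 -23. ] (97,) xyz [  0.  -0. 117.] rot [0. 0. 0.] rows 2.3
[615.   20.7 319.5  24.2   6.8]
[646.7  80.7  60.   15.6 -68.8]
[487.3 149.3  83.   47.  -83. ]
[[423.8 215.6  80. ]
 [644.4 242.5  80. ]]
```

```bash
python3 -m handwheel '[{"x":-198,"y":-26,"z":4,"ax":0.4,"ay":0,"az":46.9,"fingers":75},{"x":-198,"y":-26,"z":4,"ax":0.4,"ay":0,"az":46.9,"fingers":75},{"x":-198,"y":-26,"z":4,"ax":0.4,"ay":0,"az":46.9,"fingers":75},{"x":-198,"y":-26,"z":4,"ax":0.4,"ay":0,"az":46.9,"fingers":75},{"x":-198,"y":-26,"z":4,"ax":0.4,"ay":0,"az":46.9,"fingers":75},{"x":-198,"y":-26,"z":4,"ax":0.4,"ay":0,"az":46.9,"fingers":75},{"x":-198,"y":-26,"z":4,"ax":0.4,"ay":0,"az":46.9,"fingers":75}]' && python3 -m handwheel '[{"x":-132,"y":118,"z":0,"ax":0,"ay":0,"az":42.5,"fingers":75},{"x":-132,"y":118,"z":0,"ax":0,"ay":0,"az":42.5,"fingers":75},{"x":-132,"y":118,"z":0,"ax":0,"ay":0,"az":42.5,"fingers":75},{"x":-132,"y":118,"z":0,"ax":0,"ay":0,"az":42.5,"fingers":75},{"x":-132,"y":118,"z":0,"ax":0,"ay":0,"az":42.5,"fingers":75},{"x":-132,"y":118,"z":0,"ax":0,"ay":0,"az":42.5,"fingers":75},{"x":-132,"y":118,"z":0,"ax":0,"ay":0,"az":42.5,"fingers":75}]'
cat >> h.py <<'E'
def wsoaps(z=32):
    s=snap("wrist"); H=hsv(s); m=(abs(H[...,0]-22)<6)&(H[...,1]>98)&(H[...,2]>50)
    for b in blobs(s,m,z):
        if 65<b[2]<100 and 40<b[3] and b[0]>400: print("wrist soap",np.array(b))
E
python3 -c "
from h import *
wsoaps()
plan(((492.5,-227,130),7.5),((492.5,-227,10),7.5))"
```

```text
t: 15.2
eef_pos: [485.2, -50.4, 91.2]
tcp_rot: [0.907, 0.421, -0.001, -0.001]
contact_force: [-0.4, 0.6, -0.5]
width: 74.7
t: 15.9
eef_pos: [489.9, -226.5, 90.3]
tcp_rot: [0.998, 0.067, -0.002, -0.001]
contact_force: [0.3, -0.3, -0.6]
width: 74.9
wrist soap [ 495.6 -229.1   86.1   49.1    7.3]
wrist soap [ 590.  -215.5   84.6   49.2    1.5]
wrist soap [ 580.6 -129.2   84.6   52.8    1.9]
t 15.95 F [ 0.8 -0.1  1.2] w 74.8 q [-31.1  27.7  94.8  -0.   57.8  51.2]
[ 492.5 -227.    94. ] (7.5,) xyz [ 2.3  0.9 -3.6] rot [-0.1  0.2  0.2] rows 0.1
[ 492.5 -227.   -26. ] (7.5,) xyz [  0.  -0. 120.] rot [0. 0. 0.] rows 2.4
```

```bash
python3 -m handwheel '[{"x":3,"y":1,"z":50,"ax":0,"ay":0,"az":0,"fingers":75},{"x":3,"y":1,"z":90,"ax":0,"ay":0,"az":0,"fingers":75},{"x":3,"y":1,"z":108,"ax":0,"ay":0,"az":0,"fingers":75},{"x":3,"y":1,"z":117,"ax":0,"ay":0,"az":0,"fingers":75},{"x":3,"y":1,"z":117,"ax":0,"ay":0,"az":0,"fingers":75}]' && python3 -m handwheel '[{"x":0,"y":0,"z":0,"ax":0,"ay":0,"az":0,"fingers":40},{"x":0,"y":0,"z":0,"ax":0,"ay":0,"az":0,"fingers":40},{"x":0,"y":0,"z":0,"ax":0,"ay":0,"az":0,"fingers":40},{"x":0,"y":0,"z":0,"ax":0,"ay":0,"az":0,"fingers":40},{"x":0,"y":0,"z":0,"ax":0,"ay":0,"az":0,"fingers":40},{"x":0,"y":0,"z":0,"ax":0,"ay":0,"az":0,"fingers":40}]' && python3 -m handwheel '[{"x":0,"y":0,"z":-30,"ax":0,"ay":0,"az":0,"fingers":40},{"x":0,"y":0,"z":-80,"ax":0,"ay":0,"az":0,"fingers":40},{"x":0,"y":0,"z":-120,"ax":0,"ay":0,"az":0,"fingers":40},{"x":0,"y":0,"z":-120,"ax":0,"ay":0,"az":0,"fingers":40},{"x":0,"y":0,"z":-120,"ax":0,"ay":0,"az":0,"fingers":40}]' && python3 -m handwheel '[{"x":66,"y":-180,"z":0,"ax":0,"ay":0,"az":-44.5,"fingers":40},{"x":66,"y":-180,"z":0,"ax":0,"ay":0,"az":-44.5,"fingers":40},{"x":66,"y":-180,"z":0,"ax":0,"ay":0,"az":-44.5,"fingers":40},{"x":66,"y":-180,"z":0,"ax":0,"ay":0,"az":-44.5,"fingers":40},{"x":66,"y":-180,"z":0,"ax":0,"ay":0,"az":-44.5,"fingers":40},{"x":66,"y":-180,"z":0,"ax":0,"ay":0,"az":-44.5,"fingers":40},{"x":66,"y":-180,"z":0,"ax":0,"ay":0,"az":-44.5,"fingers":40}]' && python3 -m handwheel '[{"x":186,"y":-88,"z":0,"ax":0,"ay":0,"az":-45,"fingers":40},{"x":186,"y":-88,"z":0,"ax":0,"ay":0,"az":-45,"fingers":40},{"x":186,"y":-88,"z":0,"ax":0,"ay":0,"az":-45,"fingers":40},{"x":186,"y":-88,"z":0,"ax":0,"ay":0,"az":-45,"fingers":40},{"x":186,"y":-88,"z":0,"ax":0,"ay":0,"az":-45,"fingers":40},{"x":186,"y":-88,"z":0,"ax":0,"ay":0,"az":-45,"fingers":40},{"x":186,"y":-88,"z":0,"ax":0,"ay":0,"az":-45,"fingers":40}]'
python3 -c "
from h import *
plan(((*B,130),97),((*B,13),97))
for b in soaps(snap('top')): print('top',b)"
```

```text
t: 16.45
eef_pos: [492.3, -226.0, -27.2]
tcp_rot: [0.998, 0.069, -0.003, -0.002]
contact_force: [0.6, -0.7, 0.7]
width: 74.5
t: 17.05
eef_pos: [492.9, -226.4, -26.4]
tcp_rot: [0.998, 0.069, -0.002, -0.001]
contact_force: [-0.4, 0.4, 7.8]
width: 50.1
t: 17.55
eef_pos: [493.8, -226.8, 94.6]
tcp_rot: [0.998, 0.069, -0.001, -0.0]
contact_force: [0.1, 0.5, -2.0]
width: 49.3
t: 18.25
eef_pos: [533.6, -39.7, 93.6]
tcp_rot: [0.898, 0.44, -0.002, -0.001]
contact_force: [-0.1, -0.0, -0.2]
width: 49.4
t: 18.95
eef_pos: [577.7, 160.5, 92.9]
tcp_rot: [0.662, 0.749, -0.002, -0.002]
contact_force: [-0.1, 0.0, -1.1]
width: 49.7
t 18.95 F [-0.1  0.  -1.1] w 49.7 q [ 9.8 31.6 86.   0.1 62.6  2.7]
[580.  160.7  94. ] (97,) xyz [-0.1  2.3 -1.1] rot [-0.3 -0.1  0. ] rows 0.1
[580.  160.7 -23. ] (97,) xyz [  0.  -0. 117.] rot [0. 0. 0.] rows 2.3
top [323.1 331.5  71.9  25.5 -89.9]
top [ 578.4 -123.7   87.3   52.7    1.4]
top [ 587.7 -214.1   86.3   51.5    1.6]
```

```bash
python3 -m handwheel '[{"x":0,"y":2,"z":50,"ax":0,"ay":0,"az":0,"fingers":40},{"x":0,"y":2,"z":90,"ax":0,"ay":0,"az":0,"fingers":40},{"x":0,"y":2,"z":108,"ax":0,"ay":0,"az":0,"fingers":40},{"x":0,"y":2,"z":116,"ax":0,"ay":0,"az":0,"fingers":40},{"x":0,"y":2,"z":116,"ax":0,"ay":0,"az":0,"fingers":40},{"x":0,"y":2,"z":116,"ax":0,"ay":0,"az":0,"fingers":64},{"x":0,"y":2,"z":116,"ax":0,"ay":0,"az":0,"fingers":64},{"x":0,"y":2,"z":116,"ax":0,"ay":0,"az":0,"fingers":64}]' && python3 -m handwheel '[{"x":0,"y":0,"z":0,"ax":0,"ay":0,"az":0,"fingers":64},{"x":0,"y":0,"z":-50,"ax":0,"ay":0,"az":0,"fingers":64},{"x":0,"y":0,"z":-100,"ax":0,"ay":0,"az":0,"fingers":75},{"x":0,"y":0,"z":-117,"ax":0,"ay":0,"az":0,"fingers":75},{"x":0,"y":0,"z":-117,"ax":0,"ay":0,"az":0,"fingers":75}]'
python3 - <<'E'
from h import *
C=(579.5,-124.5)
wsoaps(33)
plan(((580,15,130),50),((*C,130),1.3),((*C,9),1.3),((*C,130),1.3),((535,15,150),50),((*A,150),97),((*A,43),97))
for b in soaps(snap('top')): print('top',b)
E
```

```text
t: 19.8
eef_pos: [579.9, 160.7, -21.9]
tcp_rot: [0.663, 0.748, -0.001, -0.002]
contact_force: [0.3, -0.5, 0.6]
width: 63.8
t: 20.3
eef_pos: [582.3, 160.9, 98.5]
tcp_rot: [0.663, 0.748, 0.001, 0.0]
contact_force: [0.1, 0.2, 0.1]
width: 74.9
wrist soap [491.4 150.1  83.2  51.7 -83.1]
wrist soap [579.7 161.5  82.9  47.  -83. ]
t 20.35 F [-1.1 -0.3 -0.6] w 74.9 q [ 9.7 31.5 85.6  0.1 62.9  2.8]
[580.  15.  94.] (50,) xyz [-144.5  -18.6    2.2] rot [-0.1 -0.1 46.9] rows 5.5
[ 579.5 -124.5   94. ] (1.3,) xyz [-107.2   89.3    0. ] rot [ 0.  -0.  48.7] rows 5.7
[ 579.5 -124.5  -27. ] (1.3,) xyz [  0.  -0. 121.] rot [0. 0. 0.] rows 2.4
[ 579.5 -124.5   94. ] (1.3,) xyz [  -0.    0. -121.] rot [0. 0. 0.] rows 2.4
[535.  15. 114.] (50,) xyz [ -41.3 -140.5  -20. ] rot [  0.    0.  -48.7] rows 5.7
[486.8 149.3 114. ] (97,) xyz [  71.9 -123.2   -0. ] rot [  0.   0. -47.] rows 5.5
[486.8 149.3   7. ] (97,) xyz [  0.  -0. 107.] rot [0. 0. 0.] rows 2.1
top [ 578.3 -123.8   87.2   52.9    1.4]
top [ 587.9 -214.    85.9   52.2    1.6]
```

```bash
python3 -m handwheel '[{"x":-144,"y":-19,"z":2,"ax":0,"ay":0,"az":46.9,"fingers":75},{"x":-144,"y":-19,"z":2,"ax":0,"ay":0,"az":46.9,"fingers":75},{"x":-144,"y":-19,"z":2,"ax":0,"ay":0,"az":46.9,"fingers":75},{"x":-144,"y":-19,"z":2,"ax":0,"ay":0,"az":46.9,"fingers":75},{"x":-144,"y":-19,"z":2,"ax":0,"ay":0,"az":46.9,"fingers":75},{"x":-144,"y":-19,"z":2,"ax":0,"ay":0,"az":46.9,"fingers":75},{"x":-144,"y":-19,"z":2,"ax":0,"ay":0,"az":46.9,"fingers":75}]' && python3 -m handwheel '[{"x":-107,"y":89,"z":0,"ax":0,"ay":0,"az":48.7,"fingers":75},{"x":-107,"y":89,"z":0,"ax":0,"ay":0,"az":48.7,"fingers":75},{"x":-107,"y":89,"z":0,"ax":0,"ay":0,"az":48.7,"fingers":75},{"x":-107,"y":89,"z":0,"ax":0,"ay":0,"az":48.7,"fingers":75},{"x":-107,"y":89,"z":0,"ax":0,"ay":0,"az":48.7,"fingers":75},{"x":-107,"y":89,"z":0,"ax":0,"ay":0,"az":48.7,"fingers":75},{"x":-107,"y":89,"z":0,"ax":0,"ay":0,"az":48.7,"fingers":75}]'
python3 -c "
from h import *
wsoaps()
plan(((579.5,-124.5,130),1.3),((579.5,-124.5,9),1.3))"
```

```text
t: 21.1
eef_pos: [577.6, 15.2, 91.3]
tcp_rot: [0.907, 0.422, -0.002, -0.002]
contact_force: [0.1, 0.4, -0.3]
width: 75.0
t: 21.8
eef_pos: [576.3, -123.8, 90.2]
tcp_rot: [1.0, 0.011, -0.004, -0.001]
contact_force: [-0.6, 0.3, 0.0]
width: 75.0
wrist soap [ 582.7 -125.9   86.    49.3    0.6]
wrist soap [ 592.3 -212.7   85.7   54.3    0.9]
t 21.85 F [-0.6  0.   0.2] w 75.3 q [-17.9  31.2  87.5  -0.   61.7  70.7]
[ 579.5 -124.5   94. ] (1.3,) xyz [ 3.1  0.9 -3.7] rot [-0.1  0.4  0.2] rows 0.1
[ 579.5 -124.5  -27. ] (1.3,) xyz [  0.  -0. 121.] rot [0. 0. 0.] rows 2.4
```

```bash
python3 -m handwheel '[{"x":4,"y":1,"z":50,"ax":0,"ay":0.4,"az":0,"fingers":75},{"x":4,"y":1,"z":90,"ax":0,"ay":0.4,"az":0,"fingers":75},{"x":4,"y":1,"z":108,"ax":0,"ay":0.4,"az":0,"fingers":75},{"x":4,"y":1,"z":117,"ax":0,"ay":0.4,"az":0,"fingers":75},{"x":4,"y":1,"z":117,"ax":0,"ay":0.4,"az":0,"fingers":75}]' && python3 -m handwheel '[{"x":0,"y":0,"z":0,"ax":0,"ay":0,"az":0,"fingers":40},{"x":0,"y":0,"z":0,"ax":0,"ay":0,"az":0,"fingers":40},{"x":0,"y":0,"z":0,"ax":0,"ay":0,"az":0,"fingers":40},{"x":0,"y":0,"z":0,"ax":0,"ay":0,"az":0,"fingers":40},{"x":0,"y":0,"z":0,"ax":0,"ay":0,"az":0,"fingers":40},{"x":0,"y":0,"z":0,"ax":0,"ay":0,"az":0,"fingers":40}]' && python3 -m handwheel '[{"x":0,"y":0,"z":-30,"ax":0,"ay":0,"az":0,"fingers":40},{"x":0,"y":0,"z":-80,"ax":0,"ay":0,"az":0,"fingers":40},{"x":0,"y":0,"z":-120,"ax":0,"ay":0,"az":0,"fingers":40},{"x":0,"y":0,"z":-120,"ax":0,"ay":0,"az":0,"fingers":40},{"x":0,"y":0,"z":-120,"ax":0,"ay":0,"az":0,"fingers":40}]' && python3 -m handwheel '[{"x":-41,"y":-140,"z":-20,"ax":0,"ay":0,"az":-48.7,"fingers":40},{"x":-41,"y":-140,"z":-20,"ax":0,"ay":0,"az":-48.7,"fingers":40},{"x":-41,"y":-140,"z":-20,"ax":0,"ay":0,"az":-48.7,"fingers":40},{"x":-41,"y":-140,"z":-20,"ax":0,"ay":0,"az":-48.7,"fingers":40},{"x":-41,"y":-140,"z":-20,"ax":0,"ay":0,"az":-48.7,"fingers":40},{"x":-41,"y":-140,"z":-20,"ax":0,"ay":0,"az":-48.7,"fingers":40},{"x":-41,"y":-140,"z":-20,"ax":0,"ay":0,"az":-48.7,"fingers":40}]' && python3 -m handwheel '[{"x":72,"y":-123,"z":0,"ax":0,"ay":0,"az":-47,"fingers":40},{"x":72,"y":-123,"z":0,"ax":0,"ay":0,"az":-47,"fingers":40},{"x":72,"y":-123,"z":0,"ax":0,"ay":0,"az":-47,"fingers":40},{"x":72,"y":-123,"z":0,"ax":0,"ay":0,"az":-47,"fingers":40},{"x":72,"y":-123,"z":0,"ax":0,"ay":0,"az":-47,"fingers":40},{"x":72,"y":-123,"z":0,"ax":0,"ay":0,"az":-47,"fingers":40},{"x":72,"y":-123,"z":0,"ax":0,"ay":0,"az":-47,"fingers":40}]'
python3 -c "
from h import *
plan(((*A,150),97),((*A,42),97))
for b in soaps(snap('top')): print('top',b)"
```

```text
t: 22.35
eef_pos: [578.9, -124.1, -27.6]
tcp_rot: [1.0, 0.014, -0.001, -0.001]
contact_force: [0.1, 0.1, 0.3]
width: 74.9
t: 22.95
eef_pos: [579.5, -124.3, -26.8]
tcp_rot: [1.0, 0.014, -0.0, -0.001]
contact_force: [-0.7, 0.6, 7.2]
width: 49.9
t: 23.45
eef_pos: [580.0, -124.7, 94.0]
tcp_rot: [1.0, 0.014, 0.001, -0.001]
contact_force: [-0.5, 0.2, -1.8]
width: 49.8
t: 24.15
eef_pos: [533.9, 14.3, 112.7]
tcp_rot: [0.905, 0.426, -0.0, -0.001]
contact_force: [-0.3, 0.2, -1.3]
width: 49.8
t: 24.85
eef_pos: [484.2, 148.0, 112.1]
tcp_rot: [0.66, 0.751, -0.001, -0.002]
contact_force: [0.5, 0.1, -0.3]
width: 49.7
t 24.85 F [ 0.5  0.1 -0.3] w 49.7 q [10.2 23.6 98.1  0.1 58.4  2.7]
[486.8 149.3 114. ] (97,) xyz [ 0.9  2.8 -1.9] rot [-0.2 -0.1  0.4] rows 0.1
[486.8 149.3   6. ] (97,) xyz [  0.  -0. 108.] rot [0. 0. 0.] rows 2.2
top [593.2 159.4  79.9  24.3  83.3]
top [ 587.4 -214.1   85.6   51.1    1.4]
```

```bash
python3 -m handwheel '[{"x":1,"y":3,"z":40,"ax":0,"ay":0,"az":0.4,"fingers":40},{"x":1,"y":3,"z":80,"ax":0,"ay":0,"az":0.4,"fingers":40},{"x":1,"y":3,"z":98,"ax":0,"ay":0,"az":0.4,"fingers":40},{"x":1,"y":3,"z":105,"ax":0,"ay":0,"az":0.4,"fingers":40},{"x":1,"y":3,"z":105,"ax":0,"ay":0,"az":0.4,"fingers":40},{"x":1,"y":3,"z":105,"ax":0,"ay":0,"az":0.4,"fingers":64},{"x":1,"y":3,"z":105,"ax":0,"ay":0,"az":0.4,"fingers":64},{"x":1,"y":3,"z":105,"ax":0,"ay":0,"az":0.4,"fingers":64}]' && python3 -m handwheel '[{"x":0,"y":0,"z":0,"ax":0,"ay":0,"az":0,"fingers":64},{"x":0,"y":0,"z":-50,"ax":0,"ay":0,"az":0,"fingers":64},{"x":0,"y":0,"z":-90,"ax":0,"ay":0,"az":0,"fingers":75},{"x":0,"y":0,"z":-90,"ax":0,"ay":0,"az":0,"fingers":75},{"x":0,"y":0,"z":-90,"ax":0,"ay":0,"az":0,"fingers":75}]'
python3 - <<'E'
from h import *
C=(589,-214.2)
wsoaps(61)
plan(((540,-30,130),50),((*C,130),1.3),((*C,9),1.3),((*C,130),1.3),((600,-30,150),50),((*B,150),97),((*B,42),97))
for b in soaps(snap('top')): print('top',b)
E
```

```text
t: 25.7
eef_pos: [487.5, 149.6, 8.2]
tcp_rot: [0.664, 0.748, 0.0, -0.001]
contact_force: [-0.1, -0.1, 0.4]
width: 64.1
t: 26.2
eef_pos: [488.2, 149.6, 99.2]
tcp_rot: [0.664, 0.748, 0.001, -0.0]
contact_force: [0.8, -0.2, 0.0]
width: 75.1
wrist soap [486.9 152.3  84.   46.9 -82.9]
wrist soap [566.2 167.6  74.3  45.7 -83.2]
t 26.25 F [ 0.8  0.3 -0.7] w 75.2 q [10.2 24.9 98.7  0.1 56.5  3.4]
[540. -30.  94.] (50,) xyz [-184.4   30.9    3.9] rot [-0.1 -0.1 46.8] rows 5.4
[ 589.  -214.2   94. ] (1.3,) xyz [-109.6  155.9    0. ] rot [ 0.  -0.  48.7] rows 5.7
[ 589.  -214.2  -27. ] (1.3,) xyz [  0.  -0. 121.] rot [0. 0. 0.] rows 2.4
[ 589.  -214.2   94. ] (1.3,) xyz [  -0.    0. -121.] rot [0. 0. 0.] rows 2.4
[600. -30. 114.] (50,) xyz [  15.2 -183.9  -20. ] rot [  0.    0.  -48.7] rows 5.7
[580.  160.7 114. ] (97,) xyz [ 133.2 -137.9   -0. ] rot [  0.   0. -47.] rows 5.5
[580.  160.7   6. ] (97,) xyz [  0.  -0. 108.] rot [0. 0. 0.] rows 2.2
top [594.7 159.7  78.9  22.6  82.6]
top [ 587.5 -213.9   86.    51.4    0.8]
```

```bash
python3 -m handwheel '[{"x":-184,"y":31,"z":2,"ax":0,"ay":0,"az":46.8,"fingers":75},{"x":-184,"y":31,"z":2,"ax":0,"ay":0,"az":46.8,"fingers":75},{"x":-184,"y":31,"z":2,"ax":0,"ay":0,"az":46.8,"fingers":75},{"x":-184,"y":31,"z":2,"ax":0,"ay":0,"az":46.8,"fingers":75},{"x":-184,"y":31,"z":2,"ax":0,"ay":0,"az":46.8,"fingers":75},{"x":-184,"y":31,"z":2,"ax":0,"ay":0,"az":46.8,"fingers":75},{"x":-184,"y":31,"z":2,"ax":0,"ay":0,"az":46.8,"fingers":75}]' && python3 -m handwheel '[{"x":-110,"y":156,"z":0,"ax":0,"ay":0,"az":48.7,"fingers":75},{"x":-110,"y":156,"z":0,"ax":0,"ay":0,"az":48.7,"fingers":75},{"x":-110,"y":156,"z":0,"ax":0,"ay":0,"az":48.7,"fingers":75},{"x":-110,"y":156,"z":0,"ax":0,"ay":0,"az":48.7,"fingers":75},{"x":-110,"y":156,"z":0,"ax":0,"ay":0,"az":48.7,"fingers":75},{"x":-110,"y":156,"z":0,"ax":0,"ay":0,"az":48.7,"fingers":75},{"x":-110,"y":156,"z":0,"ax":0,"ay":0,"az":48.7,"fingers":75}]'
python3 -c "
from h import *
wsoaps()
plan(((589,-214.2,130),1.3),((589,-214.2,9),1.3))"
```

```text
t: 27.0
eef_pos: [538.8, -29.9, 94.0]
tcp_rot: [0.907, 0.422, -0.002, -0.002]
contact_force: [0.8, -0.0, -0.5]
width: 74.8
t: 27.7
eef_pos: [586.7, -214.4, 92.4]
tcp_rot: [1.0, 0.01, -0.003, -0.001]
contact_force: [-0.6, -0.3, -0.2]
width: 75.3
wrist soap [ 592.5 -215.6   86.4   49.4    1.9]
t 27.75 F [-0.7 -0.2  1. ] w 74.6 q [-25.5  33.5  82.2  -0.   64.6  63. ]
[ 589.  -214.2   94. ] (1.3,) xyz [ 2.2  0.1 -1.4] rot [-0.2  0.3  0.1] rows 0.1
[ 589.  -214.2  -27. ] (1.3,) xyz [  0.  -0. 121.] rot [0. 0. 0.] rows 2.4
```

```bash
python3 -m handwheel '[{"x":3,"y":0,"z":50,"ax":0,"ay":0.3,"az":0,"fingers":75},{"x":3,"y":0,"z":90,"ax":0,"ay":0.3,"az":0,"fingers":75},{"x":3,"y":0,"z":108,"ax":0,"ay":0.3,"az":0,"fingers":75},{"x":3,"y":0,"z":119,"ax":0,"ay":0.3,"az":0,"fingers":75},{"x":3,"y":0,"z":119,"ax":0,"ay":0.3,"az":0,"fingers":75}]' && python3 -m handwheel '[{"x":0,"y":0,"z":0,"ax":0,"ay":0,"az":0,"fingers":40},{"x":0,"y":0,"z":0,"ax":0,"ay":0,"az":0,"fingers":40},{"x":0,"y":0,"z":0,"ax":0,"ay":0,"az":0,"fingers":40},{"x":0,"y":0,"z":0,"ax":0,"ay":0,"az":0,"fingers":40},{"x":0,"y":0,"z":0,"ax":0,"ay":0,"az":0,"fingers":40},{"x":0,"y":0,"z":0,"ax":0,"ay":0,"az":0,"fingers":40}]' && python3 -m handwheel '[{"x":0,"y":0,"z":-30,"ax":0,"ay":0,"az":0,"fingers":40},{"x":0,"y":0,"z":-80,"ax":0,"ay":0,"az":0,"fingers":40},{"x":0,"y":0,"z":-120,"ax":0,"ay":0,"az":0,"fingers":40},{"x":0,"y":0,"z":-120,"ax":0,"ay":0,"az":0,"fingers":40},{"x":0,"y":0,"z":-120,"ax":0,"ay":0,"az":0,"fingers":40}]' && python3 -m handwheel '[{"x":15,"y":-184,"z":-20,"ax":0,"ay":0,"az":-48.7,"fingers":40},{"x":15,"y":-184,"z":-20,"ax":0,"ay":0,"az":-48.7,"fingers":40},{"x":15,"y":-184,"z":-20,"ax":0,"ay":0,"az":-48.7,"fingers":40},{"x":15,"y":-184,"z":-20,"ax":0,"ay":0,"az":-48.7,"fingers":40},{"x":15,"y":-184,"z":-20,"ax":0,"ay":0,"az":-48.7,"fingers":40},{"x":15,"y":-184,"z":-20,"ax":0,"ay":0,"az":-48.7,"fingers":40},{"x":15,"y":-184,"z":-20,"ax":0,"ay":0,"az":-48.7,"fingers":40}]' && python3 -m handwheel '[{"x":133,"y":-138,"z":0,"ax":0,"ay":0,"az":-47,"fingers":40},{"x":133,"y":-138,"z":0,"ax":0,"ay":0,"az":-47,"fingers":40},{"x":133,"y":-138,"z":0,"ax":0,"ay":0,"az":-47,"fingers":40},{"x":133,"y":-138,"z":0,"ax":0,"ay":0,"az":-47,"fingers":40},{"x":133,"y":-138,"z":0,"ax":0,"ay":0,"az":-47,"fingers":40},{"x":133,"y":-138,"z":0,"ax":0,"ay":0,"az":-47,"fingers":40},{"x":133,"y":-138,"z":0,"ax":0,"ay":0,"az":-47,"fingers":40}]'
python3 -c "
from h import *
plan(((*B,150),97),((*B,42),97))
for b in soaps(snap('top')): print('top',b)"
```

```text
t: 28.25
eef_pos: [588.4, -213.1, -27.6]
tcp_rot: [1.0, 0.014, -0.001, -0.002]
contact_force: [-0.3, 0.1, 0.7]
width: 75.5
t: 28.85
eef_pos: [589.1, -213.5, -26.6]
tcp_rot: [1.0, 0.014, -0.0, -0.001]
contact_force: [-0.6, -0.3, 7.8]
width: 49.8
t: 29.35
eef_pos: [589.6, -214.0, 94.3]
tcp_rot: [1.0, 0.014, 0.0, -0.001]
contact_force: [-0.4, -0.7, -2.2]
width: 50.1
t: 30.05
eef_pos: [598.4, -29.1, 113.3]
tcp_rot: [0.905, 0.426, -0.0, -0.001]
contact_force: [0.8, 0.2, -1.5]
width: 50.1
t: 30.75
eef_pos: [575.9, 161.2, 112.7]
tcp_rot: [0.66, 0.751, -0.0, -0.002]
contact_force: [0.7, 0.6, -1.9]
width: 49.9
t 30.75 F [ 0.7  0.6 -1.9] w 49.9 q [ 9.8 30.1 85.3  0.2 64.8  2.4]
[580.  160.7 114. ] (97,) xyz [-1.1  4.  -1.3] rot [-0.2 -0.1  0.4] rows 0.1
[580.  160.7   6. ] (97,) xyz [  0.  -0. 108.] rot [0. 0. 0.] rows 2.2
top [597.5 485.8  82.5  19.9 -17.5]
```

```bash
python3 -m handwheel '[{"x":-1,"y":4,"z":40,"ax":0,"ay":0,"az":0.4,"fingers":40},{"x":-1,"y":4,"z":80,"ax":0,"ay":0,"az":0.4,"fingers":40},{"x":-1,"y":4,"z":98,"ax":0,"ay":0,"az":0.4,"fingers":40},{"x":-1,"y":4,"z":106,"ax":0,"ay":0,"az":0.4,"fingers":40},{"x":-1,"y":4,"z":106,"ax":0,"ay":0,"az":0.4,"fingers":40},{"x":-1,"y":4,"z":106,"ax":0,"ay":0,"az":0.4,"fingers":64},{"x":-1,"y":4,"z":106,"ax":0,"ay":0,"az":0.4,"fingers":64},{"x":-1,"y":4,"z":106,"ax":0,"ay":0,"az":0.4,"fingers":64}]' && python3 -m handwheel '[{"x":0,"y":0,"z":0,"ax":0,"ay":0,"az":0,"fingers":64},{"x":0,"y":0,"z":-50,"ax":0,"ay":0,"az":0,"fingers":64},{"x":0,"y":0,"z":-100,"ax":0,"ay":0,"az":0,"fingers":60},{"x":0,"y":0,"z":-120,"ax":0,"ay":0,"az":0,"fingers":60},{"x":0,"y":0,"z":-120,"ax":0,"ay":0,"az":0,"fingers":60}]'
python3 - <<'E'
from h import *
wsoaps(61)
plan(((540,-80,165),52),((460,-330,165),8.6))
E
```

```text
t: 31.6
eef_pos: [580.6, 160.8, 8.0]
tcp_rot: [0.664, 0.748, 0.0, -0.001]
contact_force: [-0.6, -0.5, 0.6]
width: 63.6
t: 32.1
eef_pos: [582.9, 161.0, 131.9]
tcp_rot: [0.664, 0.748, 0.003, 0.001]
contact_force: [-0.2, 0.8, 0.1]
width: 60.2
wrist soap [493.7 152.9  84.2  57.1 -83.2]
wrist soap [580.  163.6  84.   46.6 -82.8]
t 32.15 F [-0.   0.6 -1.2] w 60.2 q [ 9.7 29.3 83.7  0.2 66.9  2.8]
[540. -80. 129.] (52,) xyz [-234.1  -69.8   -0.1] rot [ 0.1 -0.2 44.8] rows 5.2
[ 460. -330.  129.] (8.6,) xyz [-246.3   90.9    0. ] rot [ 0.  -0.  43.4] rows 5.2
```

```bash
python3 -m handwheel '[{"x":-234,"y":-70,"z":0,"ax":0,"ay":0,"az":44.8,"fingers":60},{"x":-234,"y":-70,"z":0,"ax":0,"ay":0,"az":44.8,"fingers":60},{"x":-234,"y":-70,"z":0,"ax":0,"ay":0,"az":44.8,"fingers":60},{"x":-234,"y":-70,"z":0,"ax":0,"ay":0,"az":44.8,"fingers":60},{"x":-234,"y":-70,"z":0,"ax":0,"ay":0,"az":44.8,"fingers":60},{"x":-234,"y":-70,"z":0,"ax":0,"ay":0,"az":44.8,"fingers":60},{"x":-234,"y":-70,"z":0,"ax":0,"ay":0,"az":44.8,"fingers":60}]' >/dev/null && python3 -m handwheel '[{"x":-320,"y":147,"z":0,"ax":0,"ay":0,"az":43.4,"fingers":60},{"x":-320,"y":147,"z":0,"ax":0,"ay":0,"az":43.4,"fingers":60},{"x":-320,"y":147,"z":0,"ax":0,"ay":0,"az":43.4,"fingers":60},{"x":-320,"y":147,"z":0,"ax":0,"ay":0,"az":43.4,"fingers":60},{"x":-320,"y":147,"z":0,"ax":0,"ay":0,"az":43.4,"fingers":60},{"x":-320,"y":147,"z":0,"ax":0,"ay":0,"az":43.4,"fingers":60},{"x":-320,"y":147,"z":0,"ax":0,"ay":0,"az":43.4,"fingers":60},{"x":-320,"y":147,"z":0,"ax":0,"ay":0,"az":43.4,"fingers":60}]'
python3 - <<'E'
from h import *
L=(459.4,-423.5)
plan(((*L,165),8.6),((*L,20),8.6))
w=snap("wrist"); H=hsv(w); v=H[...,2]
u=proj(w,[*L,44])[0]; print("bar px",u)
m=(v<62); m[:int((u[1]-90)*4)]=0; m[int((u[1]+55)*4):]=0; m[:,:int((u[0]-40)*4)]=0; m[:,int((u[0]+40)*4):]=0
for b in blobs(w,m,44,100): print("bar?",np.array(b))
t=snap("top"); H=hsv(t); m2=((H[...,1]<42)&(H[...,2]>75)).astype(np.uint8); m2=cv2.morphologyEx(m2,cv2.MORPH_CLOSE,np.ones((9,9)))
for b in blobs(t,m2,80,600): print("tub",np.array(b))
# stand prep crops, upscaled side by side
sc=snap("scene")
a=cv2.resize(t["color"][140:220,100:180,::-1],(400,400),interpolation=cv2.INTER_CUBIC)
b=cv2.resize(sc["color"][90:190,280:360,::-1],(400,500),interpolation=cv2.INTER_CUBIC)
o=np.zeros((500,800,3),np.uint8); o[:400,:400]=cv2.convertScaleAbs(a,alpha=2,beta=10); o[:,400:]=cv2.convertScaleAbs(b,alpha=1.5,beta=10); cv2.imwrite("pics/st.png",o)
cv2.imwrite("pics/w8.png",w["color"][:,:,::-1])
E
```

```text
t: 33.65
eef_pos: [455.7, -427.5, 125.6]
tcp_rot: [0.997, 0.073, 0.0, -0.001]
contact_force: [1.4, 0.7, -0.5]
width: 59.8
t 33.65 F [ 1.4  0.7 -0.5] w 59.8 q [-48.7  31.2  80.6   0.1  68.3  32.9]
[ 459.4 -423.5  129. ] (8.6,) xyz [ 4.3 -3.4 -3.4] rot [-0.1 -0.  -0.2] rows 0.1
[ 459.4 -423.5  -16. ] (8.6,) xyz [  0.  -0. 145.] rot [0. 0. 0.] rows 2.9
bar px [256.1 184.3]
tub [ 491.6 -404.   174.4  172.3    8.4]
tub [ 508.7 -827.6  228.6  132.6   -0.6]
tub [533.2 154.5 229.1 159.    6.7]
```

View pics/st.png

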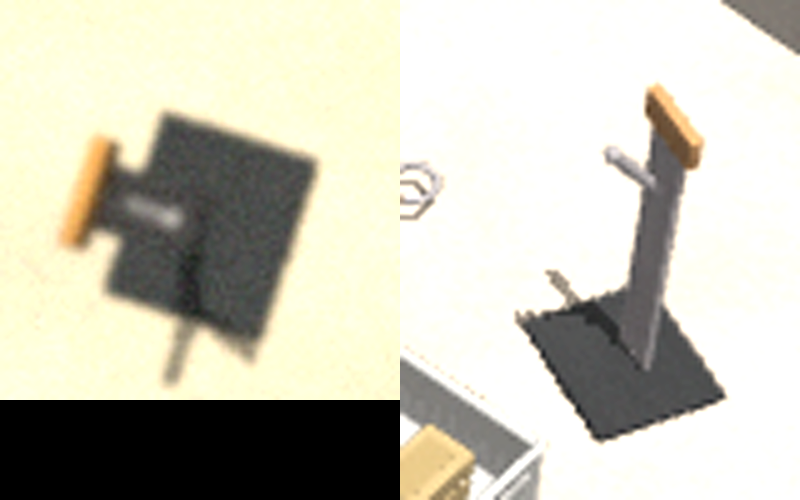

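Stand view (13 viewed): in the top crop the peg runs from its root at (128,203) to its ball at (178,216). In the scene crop it runs from (655,185) to (611,154). Base edges give the stand's x heading as about 72°. Next I'll triangulate the peg and find the lid's grip bar in the wrist view.

Run:
```python
from h import *
t=snap("top"); s=snap("scene")
for n,a,b in [("tip",(135.1,182.7),(321.7,120.3)),("root",(125.1,180.1),(330.5,126.5))]: print(n,*tri(t,a,s,b))
base=np.array([[165,112],[317,160],[260,345],[107,292]])/5-.5+[100,140]; W=onz(t,base,10); print(W, W.mean(0), np.linalg.norm(np.diff(W,axis=0),axis=1))
w=snap("wrist"); H=hsv(w); u=proj(w,[459.4,-423.5,44])[0]
v=cv2.GaussianBlur(H[...,2].astype(np.uint8),(5,5),0)
print("row",v[int(u[1]*4),int(u[0]*4)-200:int(u[0]*4)+200:10]); print("col",v[int(u[1]*4)-320:int(u[1]*4)+200:10,int(u[0]*4)])
print("lid corners px",proj(w,[[459.4+117.5,-423.5+18,22],[459.4,-423.5,44]]))
```

```text
tip [564.9 359.6 267.8] 1.072018704644323
root [576.4 404.9 214. ] 0.19515364266967888
[[657.4 436.4  10. ]
 [622.7 325.7  10. ]
 [488.7 365.2  10. ]
 [526.7 476.2  10. ]] [573.8 400.9  10. ] [116.  139.7 117.4]
row [124 124  88 120 137 137 137 140 140 139 136 140 137 138 137 136 137 115
  69  75  78  76  78  78  77  75 134 139 139 138 140 137 138 138 139 136
 139 137 141 139]
col [155 153 155 151 153 154 151 151 149 150 147 148 125  58  75  85  82  81
  82  81  80  81  82  81  78  81  81  79  78  77  77  75  78  76  78  78
  77  78  73  75  75  76  72  63  44  41  55  85  72  71  81 116]
lid corners px [[261.9  66.5]
 [261.9 186.4]]
```

```bash
python3 -m handwheel '[{"x":5,"y":-2,"z":40,"ax":0,"ay":0,"az":-0.2,"fingers":60},{"x":5,"y":-2,"z":80,"ax":0,"ay":0,"az":-0.2,"fingers":60},{"x":5,"y":-2,"z":120,"ax":0,"ay":0,"az":-0.2,"fingers":60},{"x":5,"y":-2,"z":135,"ax":0,"ay":0,"az":-0.2,"fingers":60},{"x":5,"y":-2,"z":139,"ax":0,"ay":0,"az":-0.2,"fingers":60},{"x":5,"y":-2,"z":139,"ax":0,"ay":0,"az":-0.2,"fingers":60}]' && python3 g.py 8 && python3 -m handwheel '[{"x":0,"y":0,"z":0,"ax":0,"ay":0,"az":0,"fingers":8},{"x":0,"y":0,"z":0,"ax":0,"ay":0,"az":0,"fingers":8},{"x":0,"y":0,"z":0,"ax":0,"ay":0,"az":0,"fingers":8},{"x":0,"y":0,"z":0,"ax":0,"ay":0,"az":0,"fingers":8},{"x":0,"y":0,"z":0,"ax":0,"ay":0,"az":0,"fingers":8},{"x":0,"y":0,"z":0,"ax":0,"ay":0,"az":0,"fingers":8},{"x":0,"y":0,"z":0,"ax":0,"ay":0,"az":0,"fingers":8},{"x":0,"y":0,"z":0,"ax":0,"ay":0,"az":0,"fingers":8}]' && python3 -m handwheel '[{"x":0,"y":0,"z":-20,"ax":0,"ay":0,"az":0,"fingers":8},{"x":0,"y":0,"z":-50,"ax":0,"ay":0,"az":0,"fingers":8},{"x":0,"y":0,"z":-90,"ax":0,"ay":0,"az":0,"fingers":8},{"x":0,"y":0,"z":-110,"ax":0,"ay":0,"az":0,"fingers":8},{"x":0,"y":0,"z":-110,"ax":0,"ay":0,"az":0,"fingers":8},{"x":0,"y":0,"z":-110,"ax":0,"ay":0,"az":0,"fingers":8}]'
python3 - <<'E'
from h import *
t=snap("top","t9",(300,140,440,260),5); st=env.read_state(); print(st["eef_pos"],st["width"])
H=hsv(t); print(len(H))
m2=((H[...,1]<42)&(H[...,2]>60)).astype(np.uint8)
for b in blobs(t,m2,80,300): print("tub/lid",np.array(b))
m=(abs(H[...,0]-22)<6)&(H[...,1]>98)&(H[...,2]>50)
for b in blobs(t,m,61): print("soap in tub",np.array(b))
E
```

```text
t: 34.55
eef_pos: [462.5, -418.1, -11.7]
tcp_rot: [0.997, 0.077, 0.0, -0.002]
contact_force: [0.1, -0.3, 1.0]
width: 60.4
guard F [ 0.1 -0.3  1. ] z [ 462.5 -418.1  -11.7]
t: 35.35
eef_pos: [462.9, -418.9, -11.2]
tcp_rot: [0.997, 0.077, 0.001, -0.001]
contact_force: [-0.2, -3.7, 6.6]
width: 20.1
t: 35.95
eef_pos: [462.3, -418.5, 97.9]
tcp_rot: [0.997, 0.077, 0.0, -0.002]
contact_force: [0.4, -0.2, -4.5]
width: 19.3
[ 462.  -418.2   97.2] 19.865948830286346
1536
tub/lid [369.1  -4.7  89.9  55.4  12.9]
tub/lid [ 516.  -423.5  190.   135.2  -81.3]
tub/lid [533.2 154.3 229.6 158.9   6.6]
tub/lid [ 763.5 -115.6  124.9   60.8   83.7]
soap in tub [327.1 291.2 147.4  52.7 -87.6]
soap in tub [367.6  -4.7  51.3  21.9  13.4]
soap in tub [483.1 148.5  85.1  46.9 -83.6]
soap in tub [575.1 160.4  83.   48.7 -83.3]
```

View pics/t9.png

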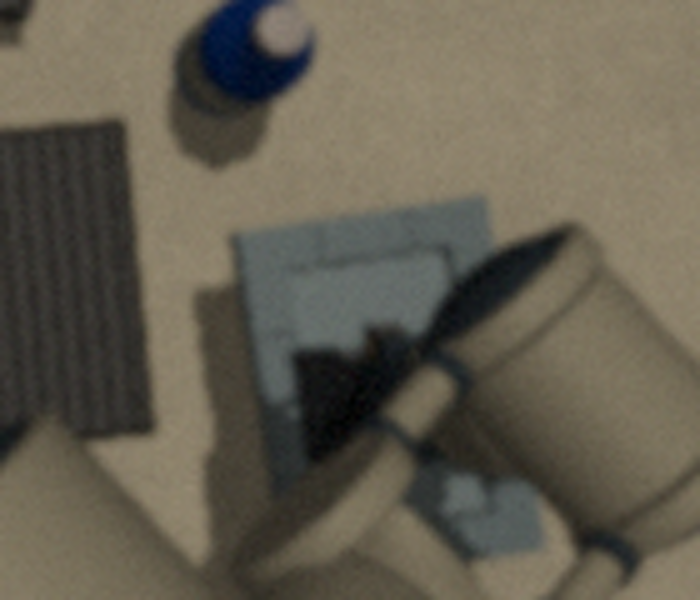

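Top view (14 viewed): the lid is held level, with +x edge corners at crop (235,232) and (487,198). The soap bars, which the jaws centred along tub x, show that robot x ≈ top-camera x + 4.5 mm. I'll therefore fit the lid using top-camera relative measurements.

Run:
```python
from h import *
t=snap("top"); st=env.read_state(); p=st["eef_pos"]
c=onz(t,np.array([[346.5,185.9],[396.9,179.1]]),131); print(c, np.linalg.norm(c[0]-c[1]), "yaw", np.degrees(np.arctan2(*(c[0]-c[1])[:2]))*-1)
y=np.radians(8.8); ctr=c.mean(0)[:2]-120*np.array([np.cos(y),np.sin(y)]); print("lid ctr top",ctr,"tcp",p[:2],"diff",ctr-p[:2])
e=R.from_quat(st["tcp_rot"]); x=e.apply([1,0,0]); print("tool yaw",np.degrees(np.arctan2(x[1],x[0])))
plan(((450,-130,134),8),((538,154.5,134),7))
```

```text
[[ 564.6 -313.8  131. ]
 [ 587.9 -483.   131. ]] 170.7258915879197 yaw 7.822243238062422
lid ctr top [ 457.7 -416.7] tcp [ 461.9 -418.1] diff [-4.3  1.4]
tool yaw 8.79535477535353
t 36.05 F [ 0.4 -0.7 -4.4] w 19.7 q [-47.7  33.   82.4   0.2  64.9  33.4]
[ 450. -130.   98.] (8,) xyz [  32.3 -286.6    0.4] rot [-0.3  0.   0.8] rows 5.8
[538.  154.5  98. ] (7,) xyz [ 126.7 -269.5   -0. ] rot [ 0. -0.  1.] rows 6.0
```

```bash
python3 -m handwheel '[{"x":32,"y":-287,"z":0,"ax":0,"ay":0,"az":0.8,"fingers":8},{"x":32,"y":-287,"z":0,"ax":0,"ay":0,"az":0.8,"fingers":8},{"x":32,"y":-287,"z":0,"ax":0,"ay":0,"az":0.8,"fingers":8},{"x":32,"y":-287,"z":0,"ax":0,"ay":0,"az":0.8,"fingers":8},{"x":32,"y":-287,"z":0,"ax":0,"ay":0,"az":0.8,"fingers":8},{"x":32,"y":-287,"z":0,"ax":0,"ay":0,"az":0.8,"fingers":8},{"x":32,"y":-287,"z":0,"ax":0,"ay":0,"az":0.8,"fingers":8}]' && python3 -m handwheel '[{"x":60,"y":-135,"z":0,"ax":0,"ay":0,"az":1,"fingers":8},{"x":127,"y":-269,"z":0,"ax":0,"ay":0,"az":1,"fingers":8},{"x":127,"y":-269,"z":0,"ax":0,"ay":0,"az":1,"fingers":8},{"x":127,"y":-269,"z":0,"ax":0,"ay":0,"az":1,"fingers":8},{"x":127,"y":-269,"z":0,"ax":0,"ay":0,"az":1,"fingers":8},{"x":127,"y":-269,"z":0,"ax":0,"ay":0,"az":1,"fingers":8},{"x":127,"y":-269,"z":0,"ax":0,"ay":0,"az":1,"fingers":8},{"x":127,"y":-269,"z":0,"ax":0,"ay":0,"az":1,"fingers":8}]'
cat >> h.py <<'E'
def edges(s,ctr,yaw,z,hx,hy,lo,tag):
    """outer edges of a table-lying rect: for each side sample lines across the edge and find strongest gradient in saturation"""
    H=hsv(s); S=cv2.GaussianBlur(H[...,1].astype(np.float32),(0,0),4)
    a=np.radians(yaw); ex=np.array([np.cos(a),np.sin(a),0]); ey=np.array([-np.sin(a),np.cos(a),0]); c=np.array([*ctr,z])
    for n,d,t,h,w in [("+x",ex,ey,hx,hy),("-x",-ex,ey,hx,hy),("+y",ey,ex,hy,hx),("-y",-ey,ex,hy,hx)]:
        res=[]
        for k in np.linspace(-.8,.8,17):
            off=np.arange(-10,10.1,.5); P=c+np.outer(h+off,d)+k*w*t
            q=(proj(s,P)+.5)*4-.5; v=cv2.remap(S,q[:,0].astype(np.float32)[None],q[:,1].astype(np.float32)[None],cv2.INTER_LINEAR)[0]
            g=np.gradient(v); i=g[2:-2].argmax()+2
            if g[i]>lo: res.append((k*w,off[i]))
        r=np.array(res); print(tag,n,len(r), "edge offset median %.1f"%np.median(r[:,1]) if len(r) else "", "slope deg %.1f"%np.degrees(np.polyfit(r[:,0],r[:,1],1)[0]) if len(r)>4 else "", (r[:,1] if len(r) else ""))
E
python3 - <<'E'
from h import *
st=env.read_state(); p=st["eef_pos"]; x=R.from_quat(st["tcp_rot"]).apply([1,0,0]); yaw=np.degrees(np.arctan2(x[1],x[0])); print(p,yaw)
t=snap("top","t10",(150,130,290,250),5); zo=p[2]+36-24.8; print("origin z",zo)
edges(t,(p[0]-4.5,p[1]),yaw,zo+22,120,85,1.0,"lid")
E
```

```text
t: 36.75
eef_pos: [447.3, -124.9, 97.1]
tcp_rot: [0.997, 0.071, -0.002, -0.004]
contact_force: [0.5, 0.2, -4.5]
width: 20.1
t: 37.55
eef_pos: [534.2, 160.2, 97.4]
tcp_rot: [0.998, 0.064, -0.003, -0.004]
contact_force: [-0.4, -1.3, -4.1]
width: 19.8
[534.2 160.2  97.4] 7.315849683771521
origin z 108.64421044948166
lid +x 17 edge offset median 1.5 slope deg -0.0 [1.5 1.5 2.5 2.  1.  1.5 2.  1.5 1.5 2.5 2.  1.5 1.5 2.5 2.  1.5 1. ]
lid -x 14 edge offset median 0.0 slope deg -0.9 [ 1.5  1.5  2.  -0.5 -0.5  0.   0.   0.  -1.  -0.5 -0.5 -1.   0.   0. ]
lid +y 7 edge offset median 1.0 slope deg -0.3 [ 2.5  1.5  1.   1.5  0.5 -0.5  1. ]
lid -y 17 edge offset median 0.5 slope deg 0.4 [ 0.   0.   1.5  1.   1.   0.5 -0.5 -2.  -0.5  0.5  0.   0.5  0.5  2.
  2.   1.5  1.5]
```

Run:
```python
from h import *
plan(((537.1,154.0,134),6.9),((537.1,154.0,114),6.9))
```

```text
t 37.6 F [ 0.3  0.4 -4.2] w 19.7 q [10.1 28.3 91.9  0.5 60.1 92.6]
[537.1 154.   98. ] (6.9,) xyz [ 2.5  5.4 -0.4] rot [-0.4  0.4  0.3] rows 0.1
[537.1 154.   78. ] (6.9,) xyz [-0. -0. 20.] rot [0. 0. 0.] rows 0.4
```

```bash
python3 -m handwheel '[{"x":2.5,"y":5.5,"z":5,"ax":-0.4,"ay":0.4,"az":0.3,"fingers":8},{"x":2.5,"y":5.5,"z":15,"ax":-0.4,"ay":0.4,"az":0.3,"fingers":8},{"x":2.5,"y":5.5,"z":19,"ax":-0.4,"ay":0.4,"az":0.3,"fingers":8},{"x":2.5,"y":5.5,"z":19,"ax":-0.4,"ay":0.4,"az":0.3,"fingers":8},{"x":2.5,"y":5.5,"z":19,"ax":-0.4,"ay":0.4,"az":0.3,"fingers":8}]'
python3 - <<'E'
from h import *
st=env.read_state(); p=st["eef_pos"]
t=snap("top"); zo=p[2]+36-24.8; print("origin z",zo)
edges(t,(533.3,154.3),6.9,zo+22,120,85,1.0,"lid")
plan(((537.1,154.0,114),6.9),((537.1,154.0,99),6.9))
E
```

```text
t: 38.1
eef_pos: [536.9, 153.8, 78.5]
tcp_rot: [0.998, 0.06, 0.0, -0.0]
contact_force: [-0.2, -0.1, -3.5]
width: 19.4
origin z 89.65500485920093
lid +x 17 edge offset median 1.0 slope deg 0.1 [1.  1.  0.5 1.5 0.  1.5 1.  1.5 1.  1.5 1.  0.5 1.  1.5 1.  1.5 1. ]
lid -x 13 edge offset median -1.0 slope deg -0.9 [ 2.5  2.  -0.5 -1.5 -1.  -2.5 -2.5 -2.  -1.  -1.5  0.   0.5  0. ]
lid +y 6 edge offset median 1.0 slope deg 0.2 [2.  1.  1.  1.  0.5 2. ]
lid -y 17 edge offset median -1.0 slope deg -0.0 [ 0.5  0.5 -0.5  0.  -1.  -1.5 -4.5 -3.5 -4.  -3.  -3.5 -3.5 -2.  -0.5
  1.   0.5  0.5]
t 38.15 F [-0.8 -0.5 -4. ] w 19.7 q [ 9.8 29.7 93.1  0.  57.1 92.9]
[537.1 154.   78. ] (6.9,) xyz [ 0.  -0.   0.7] rot [-0.  -0.1  0. ] rows 0.0
[537.1 154.   63. ] (6.9,) xyz [-0. -0. 15.] rot [0. 0. 0.] rows 0.3
```

```bash
python3 -m handwheel '[{"x":0,"y":0,"z":3,"ax":0,"ay":0,"az":0,"fingers":8},{"x":0,"y":0,"z":6,"ax":0,"ay":0,"az":0,"fingers":8},{"x":0,"y":0,"z":8,"ax":0,"ay":0,"az":0,"fingers":8},{"x":0,"y":0,"z":8,"ax":0,"ay":0,"az":0,"fingers":8}]' >/dev/null && python3 g.py 7 && python3 -m handwheel '[{"x":0,"y":0,"z":2,"ax":0,"ay":0,"az":0,"fingers":8},{"x":0,"y":0,"z":3,"ax":0,"ay":0,"az":0,"fingers":8},{"x":0,"y":0,"z":3,"ax":0,"ay":0,"az":0,"fingers":8}]' >/dev/null && python3 g.py 7  && python3 -m handwheel '[{"x":0,"y":0,"z":1,"ax":0,"ay":0,"az":0,"fingers":8},{"x":0,"y":0,"z":2,"ax":0,"ay":0,"az":0,"fingers":8},{"x":0,"y":0,"z":2,"ax":0,"ay":0,"az":0,"fingers":8}]' >/dev/null && python3 g.py 7  && python3 -m handwheel '[{"x":0,"y":0,"z":1,"ax":0,"ay":0,"az":0,"fingers":8},{"x":0,"y":0,"z":2,"ax":0,"ay":0,"az":0,"fingers":8},{"x":0,"y":0,"z":2,"ax":0,"ay":0,"az":0,"fingers":8}]' >/dev/null && python3 g.py 7  && python3 -m handwheel '[{"x":0,"y":0,"z":0.5,"ax":0,"ay":0,"az":0,"fingers":8},{"x":0,"y":0,"z":1,"ax":0,"ay":0,"az":0,"fingers":8},{"x":0,"y":0,"z":1,"ax":0,"ay":0,"az":0,"fingers":8}]' >/dev/null && python3 g.py 7
```

```text
guard F [-0.9  0.3 -3. ] z [536.9 153.9  70.3]
guard F [ 0.6 -0.3 -3. ] z [536.8 154.   67.2]
guard F [ 0.1 -0.  -2.8] z [536.7 153.9  65.1]
guard F [-0.5  0.6 -2.5] z [536.7 153.9  63.1]
guard F [-4.9 -1.1 16.6] z [536.8 153.9  63. ]
```

```bash
python3 -m handwheel '[{"x":0,"y":0,"z":-0.5,"ax":0,"ay":0,"az":0,"fingers":45},{"x":0,"y":0,"z":-0.5,"ax":0,"ay":0,"az":0,"fingers":45},{"x":0,"y":0,"z":-0.5,"ax":0,"ay":0,"az":0,"fingers":45},{"x":0,"y":0,"z":-0.5,"ax":0,"ay":0,"az":0,"fingers":45},{"x":0,"y":0,"z":-25,"ax":0,"ay":0,"az":0,"fingers":45},{"x":0,"y":0,"z":-50,"ax":0,"ay":0,"az":0,"fingers":45},{"x":0,"y":0,"z":-50,"ax":0,"ay":0,"az":0,"fingers":0},{"x":0,"y":0,"z":-50,"ax":0,"ay":0,"az":0,"fingers":0}]'
python3 - <<'E'
from h import *
edges(snap("top"),(533.3,154.3),6.9,96,120,85,1.0,"lid")
c=np.array([537.5,154.2]);a=np.radians(6.9);M=np.array([[np.cos(a),-np.sin(a)],[np.sin(a),np.cos(a)]])
f=lambda x,y,z:((*(c+M@[x,y]),z),6.9)
plan(f(0,70,110),f(0,70,98),f(0,70,90))
E
```

```text
t: 40.55
eef_pos: [537.0, 154.0, 113.2]
tcp_rot: [0.998, 0.06, 0.001, -0.0]
contact_force: [0.1, 0.5, -0.1]
width: 31.9
lid +x 17 edge offset median 0.5 slope deg 0.0 [1.  0.5 0.5 1.  0.5 0.  0.5 0.  0.  0.  0.5 0.5 0.5 0.5 0.5 1.  1. ]
lid -x 13 edge offset median 1.5 slope deg -0.4 [2.5 3.5 1.5 0.5 1.5 1.5 1.  0.  3.  1.  2.  1.5 1.5]
lid +y 6 edge offset median 2.0 slope deg 0.1 [2.5 2.  1.5 2.  1.5 2.5]
lid -y 17 edge offset median -1.0 slope deg -0.3 [-0.5  0.5  0.5  0.5 -1.   0.5 -2.  -3.  -2.  -2.5 -3.5 -2.5 -1.5  0.
 -1.  -0.5  0. ]
t 40.6 F [-0.2  0.5 -0.2] w 28.2 q [ 9.9 27.2 91.2  0.  61.6 92.9]
[529.1 223.7  74. ] (6.9,) xyz [  1.1 -70.2  38.6] rot [-0. -0.  0.] rows 1.6
[529.1 223.7  62. ] (6.9,) xyz [-0. -0. 12.] rot [0. 0. 0.] rows 0.2
[529.1 223.7  54. ] (6.9,) xyz [-0. -0.  8.] rot [0. 0. 0.] rows 0.2
```

```bash
python3 -m handwheel '[{"x":1,"y":-50,"z":0,"ax":0,"ay":0,"az":0,"fingers":0},{"x":1,"y":-70,"z":0,"ax":0,"ay":0,"az":0,"fingers":0},{"x":1,"y":-70,"z":39,"ax":0,"ay":0,"az":0,"fingers":0},{"x":1,"y":-70,"z":39,"ax":0,"ay":0,"az":0,"fingers":0},{"x":1,"y":-70,"z":39,"ax":0,"ay":0,"az":0,"fingers":0}]' && python3 g.py 5 && python3 -m handwheel '[{"x":0,"y":0,"z":10,"ax":0,"ay":0,"az":0,"fingers":0},{"x":0,"y":0,"z":13,"ax":0,"ay":0,"az":0,"fingers":0},{"x":0,"y":0,"z":15,"ax":0,"ay":0,"az":0,"fingers":0},{"x":0,"y":0,"z":16,"ax":0,"ay":0,"az":0,"fingers":0},{"x":0,"y":0,"z":17,"ax":0,"ay":0,"az":0,"fingers":0},{"x":0,"y":0,"z":18,"ax":0,"ay":0,"az":0,"fingers":0}]' && python3 g.py 20 && python3 -m handwheel '[{"x":0,"y":0,"z":0.7,"ax":0,"ay":0,"az":0,"fingers":0},{"x":0,"y":0,"z":1.3,"ax":0,"ay":0,"az":0,"fingers":0}]' >/dev/null && python3 g.py 20 && python3 -m handwheel '[{"x":0,"y":0,"z":0.5,"ax":0,"ay":0,"az":0,"fingers":0},{"x":0,"y":0,"z":1,"ax":0,"ay":0,"az":0,"fingers":0}]' >/dev/null && python3 g.py 20 && python3 -m handwheel '[{"x":0,"y":0,"z":0.5,"ax":0,"ay":0,"az":0,"fingers":0},{"x":0,"y":0,"z":0.5,"ax":0,"ay":0,"az":0,"fingers":0}]' >/dev/null && python3 g.py 20
```

```text
t: 41.1
eef_pos: [528.1, 223.0, 72.9]
tcp_rot: [0.998, 0.06, -0.001, 0.0]
contact_force: [0.6, 0.3, -0.5]
width: 0.3
guard F [ 0.6  0.3 -0.5] z [528.1 223.   72.9]
t: 41.7
eef_pos: [528.3, 222.6, 55.6]
tcp_rot: [0.998, 0.06, -0.001, 0.0]
contact_force: [-2.0, -1.9, 7.5]
width: 0.2
guard F [-2.  -1.9  7.5] z [528.3 222.6  55.6]
guard F [-3.3  0.3  9. ] z [528.4 222.6  55.1]
guard F [-3.1  0.9  8. ] z [528.5 222.6  54.8]
guard F [-3.1  1.1  5.3] z [528.5 222.5  54.8]
```

```bash
python3 -m handwheel '[{"x":0,"y":0,"z":1,"ax":0,"ay":0,"az":0,"fingers":0},{"x":0,"y":0,"z":2,"ax":0,"ay":0,"az":0,"fingers":0},{"x":0,"y":0,"z":2,"ax":0,"ay":0,"az":0,"fingers":0}]' >/dev/null && python3 g.py 20 && python3 -m handwheel '[{"x":0,"y":0,"z":1,"ax":0,"ay":0,"az":0,"fingers":0},{"x":0,"y":0,"z":2,"ax":0,"ay":0,"az":0,"fingers":0},{"x":0,"y":0,"z":2,"ax":0,"ay":0,"az":0,"fingers":0}]' >/dev/null && python3 g.py 20
```

```text
guard F [-3.9  2.1 11.4] z [528.6 222.6  53.6]
guard F [-7.7  0.5 23.4] z [528.8 222.8  53. ]
```

```bash
python3 -m handwheel '[{"x":0,"y":0,"z":-20,"ax":0,"ay":0,"az":0,"fingers":0},{"x":-50,"y":0,"z":-20,"ax":0,"ay":0,"az":0,"fingers":0},{"x":-103,"y":0,"z":-20,"ax":0,"ay":0,"az":0,"fingers":0},{"x":-103,"y":0,"z":-20,"ax":0,"ay":0,"az":0,"fingers":0},{"x":-103,"y":0,"z":-20,"ax":0,"ay":0,"az":0,"fingers":0}]' >/dev/null && python3 g.py 5 && python3 -m handwheel '[{"x":0,"y":0,"z":10,"ax":0,"ay":0,"az":0,"fingers":0},{"x":0,"y":0,"z":13,"ax":0,"ay":0,"az":0,"fingers":0},{"x":0,"y":0,"z":15,"ax":0,"ay":0,"az":0,"fingers":0},{"x":0,"y":0,"z":17,"ax":0,"ay":0,"az":0,"fingers":0},{"x":0,"y":0,"z":19,"ax":0,"ay":0,"az":0,"fingers":0},{"x":0,"y":0,"z":20.5,"ax":0,"ay":0,"az":0,"fingers":0},{"x":0,"y":0,"z":21.7,"ax":0,"ay":0,"az":0,"fingers":0},{"x":0,"y":0,"z":21.7,"ax":0,"ay":0,"az":0,"fingers":0}]' >/dev/null && python3 g.py 45
python3 - <<'E'
from h import *
c=np.array([537.5,154.2]);a=np.radians(6.9);M=np.array([[np.cos(a),-np.sin(a)],[np.sin(a),np.cos(a)]])
f=lambda x,y,z:((*(c+M@[x,y]),z),6.9)
plan(f(-104,69,90),f(-104,69,110),f(-105,0,110))
E
```

```text
guard F [1.2 0.6 0.4] z [425.7 210.4  73.5]
guard F [-6.6  1.  29.5] z [426.7 210.8  52.3]
t 44.2 F [-6.6  1.  29.5] w 0.6 q [ 19.   26.9 106.    0.2  47.  102.1]
[426.  210.2  54. ] (6.9,) xyz [-0.8  0.5 -1.8] rot [-0.1 -0.1 -0.1] rows 0.0
[426.  210.2  74. ] (6.9,) xyz [  0.   0. -20.] rot [0. 0. 0.] rows 0.4
[433.3 141.6  74. ] (6.9,) xyz [-1. 69.  0.] rot [0. 0. 0.] rows 1.4
```

```bash
python3 -m handwheel '[{"x":-1,"y":0,"z":-21,"ax":0,"ay":0,"az":0,"fingers":0},{"x":-2,"y":40,"z":-21,"ax":0,"ay":0,"az":0,"fingers":0},{"x":-2,"y":69,"z":-21,"ax":0,"ay":0,"az":0,"fingers":0},{"x":-2,"y":69,"z":-21,"ax":0,"ay":0,"az":0,"fingers":0},{"x":-2,"y":69,"z":-21,"ax":0,"ay":0,"az":0,"fingers":0}]' >/dev/null && python3 g.py 5 && python3 -m handwheel '[{"x":0,"y":0,"z":10,"ax":0,"ay":0,"az":0,"fingers":0},{"x":0,"y":0,"z":13,"ax":0,"ay":0,"az":0,"fingers":0},{"x":0,"y":0,"z":15,"ax":0,"ay":0,"az":0,"fingers":0},{"x":0,"y":0,"z":17,"ax":0,"ay":0,"az":0,"fingers":0},{"x":0,"y":0,"z":19,"ax":0,"ay":0,"az":0,"fingers":0},{"x":0,"y":0,"z":20.5,"ax":0,"ay":0,"az":0,"fingers":0},{"x":0,"y":0,"z":22,"ax":0,"ay":0,"az":0,"fingers":0},{"x":0,"y":0,"z":22,"ax":0,"ay":0,"az":0,"fingers":0}]' >/dev/null && python3 g.py 45 && python3 -m handwheel '[{"x":0,"y":0,"z":-21,"ax":0,"ay":0,"az":0,"fingers":0},{"x":0,"y":40,"z":-21,"ax":0,"ay":0,"az":0,"fingers":0},{"x":1,"y":69,"z":-21,"ax":0,"ay":0,"az":0,"fingers":0},{"x":1,"y":69,"z":-21,"ax":0,"ay":0,"az":0,"fingers":0},{"x":1,"y":69,"z":-21,"ax":0,"ay":0,"az":0,"fingers":0}]' >/dev/null && python3 g.py 5 && python3 -m handwheel '[{"x":0,"y":0,"z":10,"ax":0,"ay":0,"az":0,"fingers":0},{"x":0,"y":0,"z":13,"ax":0,"ay":0,"az":0,"fingers":0},{"x":0,"y":0,"z":15,"ax":0,"ay":0,"az":0,"fingers":0},{"x":0,"y":0,"z":17,"ax":0,"ay":0,"az":0,"fingers":0},{"x":0,"y":0,"z":19,"ax":0,"ay":0,"az":0,"fingers":0},{"x":0,"y":0,"z":20.5,"ax":0,"ay":0,"az":0,"fingers":0},{"x":0,"y":0,"z":22,"ax":0,"ay":0,"az":0,"fingers":0},{"x":0,"y":0,"z":22,"ax":0,"ay":0,"az":0,"fingers":0}]' >/dev/null && python3 g.py 45
python3 - <<'E'
from h import *
c=np.array([537.5,154.2]);a=np.radians(6.9);M=np.array([[np.cos(a),-np.sin(a)],[np.sin(a),np.cos(a)]])
f=lambda x,y,z:((*(c+M@[x,y]),z),6.9)
plan(f(-104,-69,90),f(-104,-69,110),f(0,-70,110))
E
```

```text
guard F [ 0.2  0.5 -0.5] z [433.4 141.6  72.8]
guard F [-9.7 -4.1 49.3] z [433.5 142.3  51.8]
t 45.5 F [-9.7 -4.1 49.3] w 0.2 q [ 10.5  25.8 108.7   0.2  45.4  93.7]
[442.5  73.2  54. ] (6.9,) xyz [ 0.9 69.7 -2.4] rot [-0.1 -0.2 -0.2] rows 1.4
[442.5  73.2  74. ] (6.9,) xyz [  0.   0. -20.] rot [0. 0. 0.] rows 0.4
[545.9  84.7  74. ] (6.9,) xyz [104.   1.   0.] rot [0. 0. 0.] rows 2.1
```

```bash
python3 -m handwheel '[{"x":0,"y":0,"z":-21,"ax":0,"ay":0,"az":0,"fingers":0},{"x":0,"y":40,"z":-21,"ax":0,"ay":0,"az":0,"fingers":0},{"x":1,"y":69.5,"z":-21,"ax":0,"ay":0,"az":0,"fingers":0},{"x":1,"y":69.5,"z":-21,"ax":0,"ay":0,"az":0,"fingers":0},{"x":1,"y":69.5,"z":-21,"ax":0,"ay":0,"az":0,"fingers":0}]' >/dev/null && python3 g.py 5 && python3 -m handwheel '[{"x":0,"y":0,"z":10,"ax":0,"ay":0,"az":0,"fingers":0},{"x":0,"y":0,"z":13,"ax":0,"ay":0,"az":0,"fingers":0},{"x":0,"y":0,"z":15,"ax":0,"ay":0,"az":0,"fingers":0},{"x":0,"y":0,"z":17,"ax":0,"ay":0,"az":0,"fingers":0},{"x":0,"y":0,"z":19,"ax":0,"ay":0,"az":0,"fingers":0},{"x":0,"y":0,"z":20.5,"ax":0,"ay":0,"az":0,"fingers":0},{"x":0,"y":0,"z":21,"ax":0,"ay":0,"az":0,"fingers":0},{"x":0,"y":0,"z":21,"ax":0,"ay":0,"az":0,"fingers":0}]' >/dev/null && python3 g.py 55 && python3 -m handwheel '[{"x":0,"y":0,"z":-21,"ax":0,"ay":0,"az":0,"fingers":0},{"x":50,"y":0,"z":-21,"ax":0,"ay":0,"az":0,"fingers":0},{"x":104,"y":1,"z":-21,"ax":0,"ay":0,"az":0,"fingers":0},{"x":104,"y":1,"z":-21,"ax":0,"ay":0,"az":0,"fingers":0},{"x":104,"y":1,"z":-21,"ax":0,"ay":0,"az":0,"fingers":0}]' >/dev/null && python3 g.py 5 && python3 -m handwheel '[{"x":0,"y":0,"z":10,"ax":0,"ay":0,"az":0,"fingers":0},{"x":0,"y":0,"z":13,"ax":0,"ay":0,"az":0,"fingers":0},{"x":0,"y":0,"z":15,"ax":0,"ay":0,"az":0,"fingers":0},{"x":0,"y":0,"z":17,"ax":0,"ay":0,"az":0,"fingers":0},{"x":0,"y":0,"z":19,"ax":0,"ay":0,"az":0,"fingers":0},{"x":0,"y":0,"z":20.5,"ax":0,"ay":0,"az":0,"fingers":0},{"x":0,"y":0,"z":21.3,"ax":0,"ay":0,"az":0,"fingers":0},{"x":0,"y":0,"z":21.3,"ax":0,"ay":0,"az":0,"fingers":0}]' >/dev/null && python3 g.py 55
python3 - <<'E'
from h import *
c=np.array([537.5,154.2]);a=np.radians(6.9);M=np.array([[np.cos(a),-np.sin(a)],[np.sin(a),np.cos(a)]])
f=lambda x,y,z:((*(c+M@[x,y]),z),6.9)
plan(f(0,-70,90),f(0,-70,110),f(104,-69,110))
E
```

```text
guard F [-0.4  0.2  0.2] z [442.4  73.4  72.2]
guard F [-7.8 -2.8 37.3] z [442.4  74.   51.7]
guard F [-1.9  0.1 -0.4] z [546.1  86.1  71.9]
guard F [-9.7 -1.  42.5] z [545.4  86.2  52.2]
t 48.1 F [-9.7 -1.  42.5] w 0.5 q [ 2.7 31.4 95.4  0.2 53.  85.7]
[545.9  84.7  54. ] (6.9,) xyz [ 0.3  1.6 -1.8] rot [-0.1 -0.1 -0. ] rows 0.0
[545.9  84.7  74. ] (6.9,) xyz [  0.   0. -20.] rot [0. 0. 0.] rows 0.4
[649.   98.2  74. ] (6.9,) xyz [104.  -1.  -0.] rot [0. 0. 0.] rows 2.1
```

```bash
python3 -m handwheel '[{"x":0,"y":0,"z":-21,"ax":0,"ay":0,"az":0,"fingers":0},{"x":50,"y":0,"z":-21,"ax":0,"ay":0,"az":0,"fingers":0},{"x":104,"y":0.5,"z":-22,"ax":0,"ay":0,"az":0,"fingers":0},{"x":104,"y":0.5,"z":-22,"ax":0,"ay":0,"az":0,"fingers":0},{"x":104,"y":0.5,"z":-22,"ax":0,"ay":0,"az":0,"fingers":0}]' >/dev/null && python3 g.py 5 && python3 -m handwheel '[{"x":0,"y":0,"z":10,"ax":0,"ay":0,"az":0,"fingers":0},{"x":0,"y":0,"z":13,"ax":0,"ay":0,"az":0,"fingers":0},{"x":0,"y":0,"z":15,"ax":0,"ay":0,"az":0,"fingers":0},{"x":0,"y":0,"z":17,"ax":0,"ay":0,"az":0,"fingers":0},{"x":0,"y":0,"z":19,"ax":0,"ay":0,"az":0,"fingers":0},{"x":0,"y":0,"z":20.5,"ax":0,"ay":0,"az":0,"fingers":0},{"x":0,"y":0,"z":21.3,"ax":0,"ay":0,"az":0,"fingers":0},{"x":0,"y":0,"z":21.3,"ax":0,"ay":0,"az":0,"fingers":0}]' >/dev/null && python3 g.py 55 && python3 -m handwheel '[{"x":0,"y":0,"z":-21,"ax":0,"ay":0,"az":0,"fingers":0},{"x":0,"y":-40,"z":-21,"ax":0,"ay":0,"az":0,"fingers":0},{"x":1,"y":-69,"z":-21,"ax":0,"ay":0,"az":0,"fingers":0},{"x":1,"y":-69,"z":-21,"ax":0,"ay":0,"az":0,"fingers":0},{"x":1,"y":-69,"z":-21,"ax":0,"ay":0,"az":0,"fingers":0}]' >/dev/null && python3 g.py 5 && python3 -m handwheel '[{"x":0,"y":0,"z":10,"ax":0,"ay":0,"az":0,"fingers":0},{"x":0,"y":0,"z":13,"ax":0,"ay":0,"az":0,"fingers":0},{"x":0,"y":0,"z":15,"ax":0,"ay":0,"az":0,"fingers":0},{"x":0,"y":0,"z":17,"ax":0,"ay":0,"az":0,"fingers":0},{"x":0,"y":0,"z":19,"ax":0,"ay":0,"az":0,"fingers":0},{"x":0,"y":0,"z":20.5,"ax":0,"ay":0,"az":0,"fingers":0},{"x":0,"y":0,"z":21,"ax":0,"ay":0,"az":0,"fingers":0},{"x":0,"y":0,"z":21,"ax":0,"ay":0,"az":0,"fingers":0}]' >/dev/null && python3 g.py 55
python3 - <<'E'
from h import *
c=np.array([537.5,154.2]);a=np.radians(6.9);M=np.array([[np.cos(a),-np.sin(a)],[np.sin(a),np.cos(a)]])
f=lambda x,y,z:((*(c+M@[x,y]),z),6.9)
plan(f(105,0,90),f(105,0,110),f(104,69,110))
E
```

```text
guard F [-0.5 -0.  -0.8] z [648.2  98.2  73.2]
guard F [-9.  -0.3 21.3] z [646.4  98.3  52.7]
guard F [-0.2 -0.7  0.4] z [637.9 167.   73.4]
guard F [-7.2 -2.  19.8] z [637.4 166.   53. ]
t 50.7 F [-7.2 -2.  19.8] w 0.3 q [ 9.3 38.4 79.2  0.2 62.6 92.4]
[641.7 166.8  54. ] (6.9,) xyz [ 4.4 -0.3 -1.1] rot [-0.1  0.2 -0. ] rows 0.1
[641.7 166.8  74. ] (6.9,) xyz [  0.   0. -20.] rot [0. 0. 0.] rows 0.4
[632.5 235.2  74. ] (6.9,) xyz [ -1. -69.  -0.] rot [0. 0. 0.] rows 1.4
```

```bash
python3 -m handwheel '[{"x":0,"y":0,"z":-15,"ax":0,"ay":0,"az":0,"fingers":0},{"x":4.5,"y":0,"z":-15,"ax":0,"ay":0,"az":0,"fingers":0},{"x":4.5,"y":0,"z":-8,"ax":0,"ay":0,"az":0,"fingers":0},{"x":4.5,"y":0,"z":-4,"ax":0,"ay":0,"az":0,"fingers":0},{"x":4.5,"y":0,"z":0,"ax":0,"ay":0,"az":0,"fingers":0},{"x":4.5,"y":0,"z":1.5,"ax":0,"ay":0,"az":0,"fingers":0},{"x":4.5,"y":0,"z":2.5,"ax":0,"ay":0,"az":0,"fingers":0},{"x":4.5,"y":0,"z":2.5,"ax":0,"ay":0,"az":0,"fingers":0}]' >/dev/null && python3 g.py 55 && python3 -m handwheel '[{"x":0,"y":0,"z":-21,"ax":0,"ay":0,"az":0,"fingers":0},{"x":0,"y":-40,"z":-21,"ax":0,"ay":0,"az":0,"fingers":0},{"x":0,"y":-69,"z":-21,"ax":0,"ay":0,"az":0,"fingers":0},{"x":0,"y":-69,"z":-21,"ax":0,"ay":0,"az":0,"fingers":0},{"x":0,"y":-69,"z":-21,"ax":0,"ay":0,"az":0,"fingers":0}]' >/dev/null && python3 g.py 5 && python3 -m handwheel '[{"x":0,"y":0,"z":10,"ax":0,"ay":0,"az":0,"fingers":0},{"x":0,"y":0,"z":13,"ax":0,"ay":0,"az":0,"fingers":0},{"x":0,"y":0,"z":15,"ax":0,"ay":0,"az":0,"fingers":0},{"x":0,"y":0,"z":17,"ax":0,"ay":0,"az":0,"fingers":0},{"x":0,"y":0,"z":19,"ax":0,"ay":0,"az":0,"fingers":0},{"x":0,"y":0,"z":20.5,"ax":0,"ay":0,"az":0,"fingers":0},{"x":0,"y":0,"z":22,"ax":0,"ay":0,"az":0,"fingers":0},{"x":0,"y":0,"z":22,"ax":0,"ay":0,"az":0,"fingers":0}]' >/dev/null && python3 g.py 55 && python3 -m handwheel '[{"x":0,"y":0,"z":-21,"ax":0,"ay":0,"az":0,"fingers":0},{"x":-50,"y":0,"z":-21,"ax":0,"ay":0,"az":0,"fingers":0},{"x":-101,"y":-1,"z":-21,"ax":0,"ay":0,"az":0,"fingers":0},{"x":-101,"y":-1,"z":-21,"ax":0,"ay":0,"az":0,"fingers":0},{"x":-101,"y":-1,"z":-21,"ax":0,"ay":0,"az":0,"fingers":0}]' >/dev/null && python3 g.py 5 && python3 -m handwheel '[{"x":0,"y":0,"z":10,"ax":0,"ay":0,"az":0,"fingers":0},{"x":0,"y":0,"z":13,"ax":0,"ay":0,"az":0,"fingers":0},{"x":0,"y":0,"z":15,"ax":0,"ay":0,"az":0,"fingers":0},{"x":0,"y":0,"z":17,"ax":0,"ay":0,"az":0,"fingers":0},{"x":0,"y":0,"z":19,"ax":0,"ay":0,"az":0,"fingers":0},{"x":0,"y":0,"z":20.5,"ax":0,"ay":0,"az":0,"fingers":0},{"x":0,"y":0,"z":22,"ax":0,"ay":0,"az":0,"fingers":0},{"x":0,"y":0,"z":22,"ax":0,"ay":0,"az":0,"fingers":0}]' >/dev/null && python3 g.py 55
python3 - <<'E'
from h import *
c=np.array([537.5,154.2]);a=np.radians(6.9);M=np.array([[np.cos(a),-np.sin(a)],[np.sin(a),np.cos(a)]])
f=lambda x,y,z:((*(c+M@[x,y]),z),6.9)
plan(f(0,70,90),f(0,70,130))
E
```

```text
guard F [-11.3  -3.1  37.7] z [641.7 166.3  52. ]
guard F [-0.4  0.2 -0.2] z [632.8 235.   72.2]
guard F [-8.6 -2.1 32.6] z [633.2 234.3  51.8]
guard F [-0.2 -0.3  0.4] z [531.6 222.3  72.8]
guard F [-7.3 -1.6 32.8] z [532.4 222.7  52.6]
t 54.1 F [-7.3 -1.6 32.8] w 0.7 q [16.7 33.  91.6  0.1 55.4 99.7]
[529.1 223.7  54. ] (6.9,) xyz [-3.1 -1.3 -1.4] rot [-0.1  0.1 -0. ] rows 0.1
[529.1 223.7  94. ] (6.9,) xyz [  0.   0. -40.] rot [0. 0. 0.] rows 0.8
```

All eight rim lengths now stop hard: 21–49 N against the 8 N needed to move them, at reading z ≈ 52–53. Now the brush.

```bash
python3 -m handwheel '[{"x":0,"y":0,"z":-45,"ax":0,"ay":0,"az":0,"fingers":45},{"x":0,"y":0,"z":-70,"ax":0,"ay":0,"az":0,"fingers":45},{"x":0,"y":0,"z":-70,"ax":0,"ay":0,"az":0,"fingers":45},{"x":0,"y":0,"z":-70,"ax":0,"ay":0,"az":0,"fingers":45}]' >/dev/null
python3 - <<'E'
from h import *
t=snap("top"); H=hsv(t); h,S,v=H[...,0],H[...,1],H[...,2]
for b in blobs(t,(h<20)&(S>100)&(v>60),30,60): print("brush",np.array(b))
plan(((425,290,155),50),((326.5,333,130),93),((326.5,333,11),93))
E
```

```text
brush [597.  485.6  82.1  20.  -18.2]
t 54.55 F [-0.  -0.3 -0.4] w 33.9 q [16.7 27.9 87.8  0.1 64.4 99.7]
[425. 290. 119.] (50,) xyz [-98.3 -79.8   3.3] rot [ -0.1   0.1 -43.1] rows 5.0
[326.5 333.   94. ] (93,) xyz [ -30.4 -103.1   25. ] rot [  0.   0. -43.] rows 5.0
[326.5 333.  -25. ] (93,) xyz [  0.  -0. 119.] rot [0. 0. 0.] rows 2.4
```

```bash
python3 -m handwheel '[{"x":-98,"y":-80,"z":3,"ax":0,"ay":0,"az":-43.1,"fingers":50},{"x":-98,"y":-80,"z":3,"ax":0,"ay":0,"az":-43.1,"fingers":50},{"x":-98,"y":-80,"z":3,"ax":0,"ay":0,"az":-43.1,"fingers":50},{"x":-98,"y":-80,"z":3,"ax":0,"ay":0,"az":-43.1,"fingers":50},{"x":-98,"y":-80,"z":3,"ax":0,"ay":0,"az":-43.1,"fingers":50},{"x":-98,"y":-80,"z":3,"ax":0,"ay":0,"az":-43.1,"fingers":50},{"x":-98,"y":-80,"z":3,"ax":0,"ay":0,"az":-43.1,"fingers":50}]' >/dev/null && python3 -m handwheel '[{"x":-30,"y":-103,"z":25,"ax":0,"ay":0,"az":-43,"fingers":50},{"x":-30,"y":-103,"z":25,"ax":0,"ay":0,"az":-43,"fingers":50},{"x":-30,"y":-103,"z":25,"ax":0,"ay":0,"az":-43,"fingers":50},{"x":-30,"y":-103,"z":25,"ax":0,"ay":0,"az":-43,"fingers":50},{"x":-30,"y":-103,"z":25,"ax":0,"ay":0,"az":-43,"fingers":50},{"x":-30,"y":-103,"z":25,"ax":0,"ay":0,"az":-43,"fingers":50},{"x":-30,"y":-103,"z":25,"ax":0,"ay":0,"az":-43,"fingers":50}]'
python3 - <<'E'
from h import *
plan(((326.5,333,130),93),((326.5,333,11),93))
w=snap("wrist"); cv2.imwrite("pics/w11.png",w["color"][:,:,::-1])
H=hsv(w); h,S,v=H[...,0],H[...,1],H[...,2]
m=((h<20)&(S>110)&(v>50)).astype(np.uint8)
for zz in (34,):
    for b in blobs(w,m,zz,200): print(np.array(b))
# handle axis: mask column centres per row, cast on z=34
g=m[::4,::4]
for r in range(60,215,12):
    c=np.where(g[r,150:380])[0]
    if len(c): 
        a=onz(w,[[150+c.min(),r],[150+c.max(),r]],34); print(r,150+c.min(),150+c.max(),a[:,:2].ravel())
print(proj(w,[[326.5,333,34]]))
# ring by dark/grey difference
E
```

```text
t: 55.95
eef_pos: [326.9, 333.5, 93.7]
tcp_rot: [0.693, 0.721, -0.001, -0.002]
contact_force: [0.6, -0.2, -1.0]
width: 50.1
t 55.95 F [ 0.6 -0.2 -1. ] w 50.1 q [ 38.1  22.5 104.5   0.2  53.1  35.7]
[326.5 333.   94. ] (93,) xyz [-0.5 -0.4 -0.3] rot [-0.2 -0.  -0.7] rows 0.1
[326.5 333.  -25. ] (93,) xyz [  0.  -0. 119.] rot [0. 0. 0.] rows 2.4
[331.1 231.1  49.   11.    2.5]
[327.  318.8 107.1  49.8 -87.4]
156 249 268 [316.2 369.7 333.9 370.5]
168 249 269 [316.6 358.4 335.5 359.1]
180 249 269 [316.9 346.7 336.  347.5]
192 249 269 [317.3 334.8 336.6 335.6]
204 249 268 [317.7 322.6 336.3 323.4]
[[258.4 194.2]]
```

View pics/w11.png

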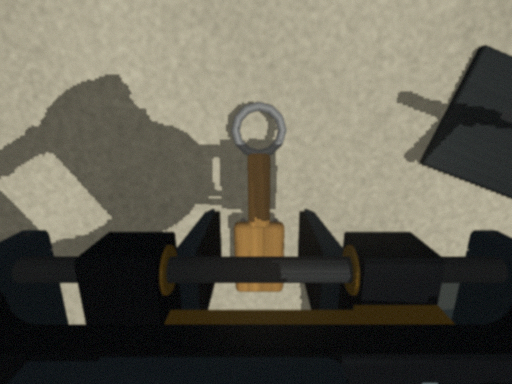

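Wrist view (15 viewed): the ring is centred at (260,130), the handle spans columns 249–269 ending at row 153, and the tool sits over brush x ≈ 70. Gripping the handle now.

```bash
python3 -m handwheel '[{"x":0,"y":0,"z":45,"ax":0,"ay":0,"az":0,"fingers":50},{"x":0,"y":0,"z":90,"ax":0,"ay":0,"az":0,"fingers":50},{"x":0,"y":0,"z":112,"ax":0,"ay":0,"az":0,"fingers":50},{"x":0,"y":0,"z":118,"ax":0,"ay":0,"az":0,"fingers":50},{"x":0,"y":0,"z":118,"ax":0,"ay":0,"az":0,"fingers":50}]' && python3 g.py 6 && python3 -m handwheel '[{"x":0,"y":0,"z":0,"ax":0,"ay":0,"az":0,"fingers":10},{"x":0,"y":0,"z":0,"ax":0,"ay":0,"az":0,"fingers":10},{"x":0,"y":0,"z":0,"ax":0,"ay":0,"az":0,"fingers":10},{"x":0,"y":0,"z":0,"ax":0,"ay":0,"az":0,"fingers":10},{"x":0,"y":0,"z":0,"ax":0,"ay":0,"az":0,"fingers":10},{"x":0,"y":0,"z":0,"ax":0,"ay":0,"az":0,"fingers":10},{"x":0,"y":0,"z":0,"ax":0,"ay":0,"az":0,"fingers":10}]' && python3 -m handwheel '[{"x":0,"y":0,"z":-40,"ax":0,"ay":0,"az":0,"fingers":10},{"x":0,"y":0,"z":-90,"ax":0,"ay":0,"az":0,"fingers":10},{"x":0,"y":0,"z":-140,"ax":0,"ay":0,"az":0,"fingers":10},{"x":0,"y":0,"z":-190,"ax":0,"ay":0,"az":0,"fingers":10},{"x":0,"y":0,"z":-200,"ax":0,"ay":0,"az":0,"fingers":10},{"x":0,"y":0,"z":-200,"ax":0,"ay":0,"az":0,"fingers":10}]'
cat >> h.py <<'E'
def camrel():
    st=env.read_state(); w=snap("wrist"); r=R.from_quat(st["tcp_rot"])
    print("cam in tool",r.inv().apply(np.array(w["xyz"])-st["eef_pos"]), "cam rot in tool",(r.inv()*R.from_quat(w["rotation"])).as_rotvec(degrees=True))
    return w
def ring(w):
    """ring px: grey low-saturation ring ahead of the fingers"""
    g=cv2.cvtColor(w["color"],cv2.COLOR_RGB2GRAY); roi=cv2.resize(g[60:220,180:340],None,fx=4,fy=4,interpolation=cv2.INTER_CUBIC)
    c=cv2.HoughCircles(cv2.GaussianBlur(roi,(5,5),0),cv2.HOUGH_GRADIENT,1,100,param1=60,param2=30,minRadius=60,maxRadius=160)
    return None if c is None else [((x+.5)/4-.5+180,(y+.5)/4-.5+60,r/4) for x,y,r in c[0][:3]]
E
python3 - <<'E'
from h import *
w=camrel(); print(ring(w))
plan(((440,290,260),80,20),((540,298,255),73,40))
E
```

```text
t: 56.5
eef_pos: [326.4, 333.3, -24.6]
tcp_rot: [0.694, 0.72, -0.002, -0.002]
contact_force: [-0.1, 0.2, 0.4]
width: 49.8
guard F [-0.1  0.2  0.4] z [326.4 333.3 -24.6]
t: 57.2
eef_pos: [326.7, 333.7, -24.1]
tcp_rot: [0.694, 0.72, -0.001, -0.002]
contact_force: [-1.3, 0.5, 9.3]
width: 22.1
t: 57.8
eef_pos: [328.2, 334.2, 177.6]
tcp_rot: [0.694, 0.72, 0.001, -0.001]
contact_force: [-0.8, -0.5, -2.1]
width: 21.7
cam in tool [  76.3    0.5 -206.1] cam rot in tool [119.  118.8  16.3]
None
t 57.85 F [ 0.2  0.5 -2. ] w 21.5 q [38.1 15.8 98.6  0.2 65.7 35.8]
[442.1 302.1 226.2] (80, 20) xyz [-35.6 113.3 -50.8] rot [-2.3 19.9 12. ] rows 2.7
[546.8 320.1 227.4] (73, 40) xyz [34.2 99.9 11.1] rot [-3.5 20.   6.1] rows 2.5
```

```bash
python3 -m handwheel '[{"x":-35,"y":113,"z":-51,"ax":-2.3,"ay":19.9,"az":12,"fingers":10},{"x":-35,"y":113,"z":-51,"ax":-2.3,"ay":19.9,"az":12,"fingers":10},{"x":-35,"y":113,"z":-51,"ax":-2.3,"ay":19.9,"az":12,"fingers":10},{"x":-35,"y":113,"z":-51,"ax":-2.3,"ay":19.9,"az":12,"fingers":10},{"x":-35,"y":113,"z":-51,"ax":-2.3,"ay":19.9,"az":12,"fingers":10}]' && python3 -m handwheel '[{"x":-40,"y":50,"z":0,"ax":-3.5,"ay":20,"az":6,"fingers":10},{"x":-40,"y":50,"z":0,"ax":-3.5,"ay":20,"az":6,"fingers":10},{"x":-40,"y":50,"z":0,"ax":-3.5,"ay":20,"az":6,"fingers":10},{"x":-40,"y":50,"z":0,"ax":-3.5,"ay":20,"az":6,"fingers":10}]'
python3 - <<'E'
from h import *
w=camrel(); print(ring(w)); st=env.read_state(); r=R.from_quat(st["tcp_rot"]); print(r.as_matrix())
g=cv2.cvtColor(w["color"],cv2.COLOR_RGB2GRAY); np.save("pics/w.npy",w["color"])
print(g[100:160:6,225:300:5])
E
```

```text
t: 58.35
eef_pos: [441.8, 300.8, 224.2]
tcp_rot: [0.756, 0.631, 0.131, -0.112]
contact_force: [-0.7, 1.0, -1.4]
width: 21.6
t: 58.75
eef_pos: [481.6, 254.1, 207.2]
tcp_rot: [0.758, 0.555, 0.273, -0.207]
contact_force: [-0.6, 0.8, -1.2]
width: 21.5
cam in tool [  75.9    0.4 -206.2] cam rot in tool [119.  118.9  16.4]
None
[[ 0.2  1.   0.2]
 [ 0.7 -0.3  0.6]
 [ 0.6 -0.  -0.8]]
[[141 143 118 103 105 106 107 105 116 122 112 106  65  51  50]
 [148  97 100  98  96  86  71  63  71  84  91  99 111  82  49]
 [ 91  96  93  71  60  91 136 140 128  80  54  69  95 108  84]
 [ 95  92  65 125 142 139 136 145 134 138 142  53  62  93 105]
 [ 90  64 138 140 143 142 141 137 136 136 144  46  48  59  90]
 [ 91 119 144 134 146  73  63  66  65  63  64  47  46  48  84]
 [ 81 141 152 141 138  42  42  44  37  44  38  49  48  44  73]
 [ 75 143 138 142 146  39  41  37  41  41  39  51  44  49  61]
 [ 89 145 142 142 142  37  41  42  42  40  39  49  46  49  77]
 [100 123 144 142 141  40  39  34  32  26  32  39  42  50  86]]
```

Run:
```python
from h import *
w=snap("wrist"); st=env.read_state(); r=R.from_quat(st["tcp_rot"]); p=st["eef_pos"]
tw=lambda v:p+r.apply(v)
c0=np.array([62,0,-51.3])
for n,d in [("top",[1,0,0]),("left",[0,-1,0]),("right",[0,1,0]),("ul",[.707,-.707,0]),("ur",[.707,.707,0])]:
    rr=np.arange(10,34,1.0); q=proj(w,tw(c0+np.outer(rr,d)))
    print(n,q[0],q[-1]); im=w["color"].astype(np.float32)
    v=cv2.remap(im,q[:,0].astype(np.float32)[None],q[:,1].astype(np.float32)[None],cv2.INTER_LINEAR)[0].astype(int)
    print(" gray",v.mean(1).astype(int)); print(" r-b ",(v[:,0]-v[:,2]))
```

```text
top [258.9 117. ] [258.8  69.8]
 gray [141 134 138 128  74  56  70  85  99 108 109 103 122 136 136 136 134 133
 134 135 136 134 137 137]
 r-b  [24 24 24 22  9  2 -1  3  0  1  1  5 14 26 24 25 24 25 26 25 24 25 26 25]
left [240.3 136.4] [197.2 136.5]
 gray [136 142 146 144 142 138 126  80  78  88  93  96  92  84  80 122 142 141
 141 141 145 144 143 141]
 r-b  [27 24 27 27 24 25 22  6  1  0  1 -1  3  2  3 21 25 27 25 26 27 24 26 27]
right [277.7 136.3] [320.8 136.3]
 gray [45 45 46 48 44 45 45 47 55 68 79 92 95 98 94 71 47 37 38 36 36 38 40 40]
 r-b  [ 1  2  1  1 -1 -2  0  1 -2  1  1  1  0  1 -1  2  0 -1 -2 -1 -1  0  1  2]
ul [245.5 122.8] [213.3  90.2]
 gray [137 136 137 137 109  62  71  83  94  99  94  91 109 140 143 143 142 139
 137 138 136 136 141 146]
 r-b  [24 26 25 26 19  2  0  0  2  2  3  1 14 26 25 25 27 30 26 26 27 24 26 26]
ur [272.4 122.7] [304.5  90. ]
 gray [130 136 136 134 120  66  58  74  88 101 103 107  92  55  50  51  49  50
  49  49  50  51  49  48]
 r-b  [25 25 24 25 22  6  0 -1  0 -1  2  1  2  1  2  3  2  2 -1  0  2  2  1  0]
```

```bash
cat >> h.py <<'E'
EYE=np.array([58,0.3,-15.3]); ROOT=np.array([580.0,406.0,205.0]); PSI=73.0
PEGZ=rot(PSI,40).apply([0,0,-1])
def eyeat(P,yaw=PSI,tilt=40): return (tuple(np.array(P)-rot(yaw,tilt).apply(EYE)),yaw,tilt)
E
python3 - <<'E'
from h import *
plan(eyeat(ROOT+105*PEGZ+np.array([-20,-60,20])),eyeat(ROOT+100*PEGZ))
print(ROOT+79*PEGZ)
E
```

```text
t 58.85 F [ 1.1  0.6 -1.9] w 21.4 q [ -5.9  16.2 109.9  48.6  56.7 -17.5]
[536.6 270.6 228.9] (73.0, 40) xyz [36.7 47.1  3.7] rot [-0.3  0.3 -0.4] rows 1.2
[557.6 333.7 205. ] (73.0, 40) xyz [35.6  1.6 61. ] rot [0. 0. 0.] rows 1.4
[565.2 357.4 265.5]
```

```bash
python3 -m handwheel '[{"x":36,"y":47,"z":0,"ax":-0.3,"ay":0.3,"az":-0.4,"fingers":10},{"x":36,"y":47,"z":0,"ax":-0.3,"ay":0.3,"az":-0.4,"fingers":10},{"x":37,"y":47,"z":4,"ax":-0.3,"ay":0.3,"az":-0.4,"fingers":10},{"x":37,"y":47,"z":4,"ax":-0.3,"ay":0.3,"az":-0.4,"fingers":10}]' && python3 -m handwheel '[{"x":18,"y":1,"z":25,"ax":0,"ay":0,"az":0,"fingers":10},{"x":36,"y":1.6,"z":55,"ax":0,"ay":0,"az":0,"fingers":10},{"x":36,"y":1.6,"z":55,"ax":0,"ay":0,"az":0,"fingers":10},{"x":36,"y":1.6,"z":55,"ax":0,"ay":0,"az":0,"fingers":10}]'
python3 - <<'E'
from h import *
plan(eyeat(ROOT+100*PEGZ))
w=snap("wrist"); st=env.read_state(); r=R.from_quat(st["tcp_rot"]); p=st["eef_pos"]
q=proj(w,[p+r.apply([58,.3,-51.3]),ROOT+72*PEGZ,ROOT]); print(q)
im=cv2.resize(w["color"][20:240,120:400,::-1],None,fx=2.8,fy=2.7,interpolation=cv2.INTER_CUBIC)
cv2.imwrite("pics/w12.png",im)
E
```

```text
t: 59.25
eef_pos: [535.1, 272.6, 228.1]
tcp_rot: [0.755, 0.561, 0.274, -0.204]
contact_force: [-0.5, 0.2, -1.0]
width: 21.6
t: 59.65
eef_pos: [552.9, 333.3, 208.1]
tcp_rot: [0.754, 0.561, 0.272, -0.204]
contact_force: [-0.8, -0.6, -1.5]
width: 21.6
t 59.65 F [-0.8 -0.6 -1.5] w 21.6 q [ 4.1 22.  99.9 48.3 53.4 -7.6]
[557.6 333.7 205. ] (73.0, 40) xyz [-0.7  4.3  3.5] rot [-0.3  0.2  0.2] rows 0.1
[[260.3 146.7]
 [266.  141.9]
 [264.7 133.4]]
```

View pics/w12.png

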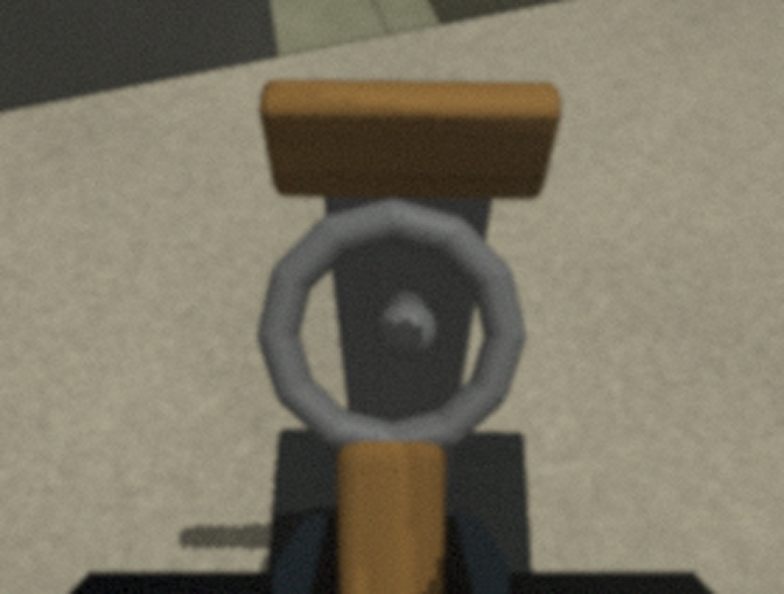

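Last picture (16 viewed): the ring is centred at (392,325) and the peg's ball is inside it at (410,322). The stand and peg line up with the tool. I'll compute the remaining sideways offset from these pixels.

Run:
```python
from h import *
w=snap("wrist"); st=env.read_state(); r=R.from_quat(st["tcp_rot"]); p=st["eef_pos"]
C=r.inv().apply(np.array(w["xyz"])-p); print(C)
def at(px,z): d=r.inv().apply(rays(w,px)[0]); return C+d*(z-C[2])/d[2]
ring=at(((392/2.8)+120-.3,(325/2.7)+20-.3),-51.3); print("ring",ring)
for dz in (25,31,37): print("ball",dz,at((410/2.8+120-.3,322/2.7+20-.3),-51.3+dz))
print("model ball in tool",r.inv().apply(ROOT+72*PEGZ-p),"root",r.inv().apply(ROOT-p))
print("outer top/bottom",at((392/2.8+119.7,200/2.7+19.7),-51.3),at((392/2.8+119.7,452/2.7+19.7),-51.3))
```

```text
[  76.     0.1 -205.7]
ring [ 61.4   0.1 -51.3]
ball 25 [ 59.7   4.  -26.3]
ball 31 [ 59.2   4.2 -20.3]
ball 37 [ 58.6   4.3 -14.3]
model ball in tool [ 57.4   3.5 -19. ] root [57.6  3.8 53. ]
outer top/bottom [ 84.9   0.  -51.3] [ 35.4   0.1 -51.3]
```

```bash
python3 -m handwheel '[{"x":-2,"y":4,"z":0,"ax":0,"ay":0,"az":0,"fingers":10},{"x":-2,"y":4,"z":10,"ax":0,"ay":0,"az":0,"fingers":10},{"x":-2,"y":4,"z":20,"ax":0,"ay":0,"az":0,"fingers":10},{"x":-2,"y":4,"z":20,"ax":0,"ay":0,"az":0,"fingers":10}]' >/dev/null && python3 g.py 6 && python3 -m handwheel '[{"x":0,"y":0,"z":6,"ax":0,"ay":0,"az":0,"fingers":10},{"x":0,"y":0,"z":12,"ax":0,"ay":0,"az":0,"fingers":10},{"x":0,"y":0,"z":18,"ax":0,"ay":0,"az":0,"fingers":10},{"x":0,"y":0,"z":20,"ax":0,"ay":0,"az":0,"fingers":10}]' >/dev/null && python3 g.py 6 && python3 -m handwheel '[{"x":0,"y":0,"z":6,"ax":0,"ay":0,"az":0,"fingers":10},{"x":0,"y":0,"z":12,"ax":0,"ay":0,"az":0,"fingers":10},{"x":0,"y":0,"z":16,"ax":0,"ay":0,"az":0,"fingers":10},{"x":0,"y":0,"z":16,"ax":0,"ay":0,"az":0,"fingers":10}]' >/dev/null && python3 g.py 6
python3 - <<'E'
from h import *
w=snap("wrist"); st=env.read_state(); r=R.from_quat(st["tcp_rot"]); p=st["eef_pos"]
print("root in tool (eye 61,0,-51)",r.inv().apply(ROOT-p))
C=r.inv().apply(np.array(w["xyz"])-p)
# brightness along ring's centre column & row to find peg inside the ring
for n,d in (("x",[1,0,0]),("y",[0,1,0])):
    rr=np.arange(-26,27,1.0); q=proj(w,p+r.apply(np.array([61,0,-51.3])+np.outer(rr,d)))
    print(n,cv2.remap(cv2.cvtColor(w["color"],cv2.COLOR_RGB2GRAY),q[:,0].astype(np.float32)[None],q[:,1].astype(np.float32)[None],cv2.INTER_LINEAR)[0])
E
```

```text
guard F [ 0.3  0.3 -1.1] z [560.5 342.3 190.7]
guard F [-0.3 -0.8 -1.7] z [564.  355.  174.8]
guard F [-0.5  0.2 -1.3] z [566.6 365.1 161.9]
root in tool (eye 61,0,-51) [60.5  0.8 -5.3]
x [100 104 105 110 117 107  96  65  53  52  52  50  50  51  49  54  59  71
  76  85  92  97 105 111 117 119 119 112 106  98  92  82  61  64  50  49
  49  50  50  48  48  47  46  55  67  79  97 106 108 106  75  49  49]
y [141 105  83  90  96  99  95  86  81  99  98  51  51  48  50  51  51  51
  55  72  84  90  92 103 108 111 119 121 115 110 106 103  92  62  49  47
  48  49  49  50  47  50  60  87  72  60  77  89  98 101 101 104 130]
```

Run:
```python
from h import *
import h
h.EYE[:]=[61,0,-15.3]
st=env.read_state(); r=R.from_quat(st["tcp_rot"]); E=st["eef_pos"]+r.apply([61,0,-51.3]); print("eye",E,"on axis",ROOT+46*PEGZ)
T=E-6*PEGZ+np.array([0,0,-4]); plan(eyeat(T,73,50),eyeat(T,73,60))
```

```text
eye [571.  378.4 240.6] on axis [571.4 377.7 240.2]
t 61.0 F [ 0.   0.1 -0.8] w 21.8 q [  7.6  27.3  99.9  52.1  47.8 -10.3]
[572.2 382.1 152.3] (73, 50) xyz [ 7.5  0.4 19.1] rot [-0.4 10.2  0.1] rows 1.2
[576.2 395.4 153.6] (73, 60) xyz [9.8 0.  9.8] rot [-0. 10.  0.] rows 1.2
```

```bash
python3 -m handwheel '[{"x":3.7,"y":0.4,"z":9.5,"ax":0,"ay":5,"az":0,"fingers":10},{"x":7.5,"y":0.4,"z":19,"ax":-0.4,"ay":10,"az":0,"fingers":10},{"x":7.5,"y":0.4,"z":19,"ax":-0.4,"ay":10,"az":0,"fingers":10},{"x":7.5,"y":0.4,"z":19,"ax":-0.4,"ay":10,"az":0,"fingers":10}]' >/dev/null && python3 g.py 8 && python3 -m handwheel '[{"x":5,"y":0,"z":5,"ax":0,"ay":5,"az":0,"fingers":10},{"x":10,"y":0,"z":10,"ax":0,"ay":10,"az":0,"fingers":10},{"x":10,"y":0,"z":10,"ax":0,"ay":10,"az":0,"fingers":10},{"x":10,"y":0,"z":10,"ax":0,"ay":10,"az":0,"fingers":10}]' >/dev/null && python3 g.py 8
python3 - <<'E'
from h import *
st=env.read_state(); r=R.from_quat(st["tcp_rot"]); E=st["eef_pos"]+r.apply([61,0,-51.3])
v=E-ROOT; s=v@PEGZ; print("eye",E,"s",s,"off axis",v-s*PEGZ,"q",np.degrees(st["joint_positions"]))
E
```

```text
guard F [ 0.3 -0.3 -1. ] z [572.  381.5 152. ]
guard F [ 0.5 -0.4 -0.5] z [575.9 394.9 153. ]
eye [572.3 382.3 231.6] s 36.450551305794086 off axis [-0.9 -1.3 -1.3] q [  1.8  36.9 108.3  85.5  54.9 -48.5]
```

```bash
python3 -m handwheel '[{"x":0,"y":0,"z":0,"ax":0,"ay":0,"az":0,"fingers":70},{"x":0,"y":0,"z":0,"ax":0,"ay":0,"az":0,"fingers":70},{"x":0,"y":0,"z":0,"ax":0,"ay":0,"az":0,"fingers":70},{"x":0,"y":0,"z":0,"ax":0,"ay":0,"az":0,"fingers":70},{"x":0,"y":0,"z":0,"ax":0,"ay":0,"az":0,"fingers":70},{"x":0,"y":0,"z":0,"ax":0,"ay":0,"az":0,"fingers":70},{"x":0,"y":0,"z":0,"ax":0,"ay":0,"az":0,"fingers":70},{"x":0,"y":0,"z":0,"ax":0,"ay":0,"az":0,"fingers":70}]' && python3 g.py 8 && python3 -m handwheel '[{"x":0,"y":0,"z":-20,"ax":0,"ay":0,"az":0,"fingers":70},{"x":0,"y":0,"z":-50,"ax":0,"ay":0,"az":0,"fingers":70},{"x":0,"y":0,"z":-90,"ax":0,"ay":0,"az":0,"fingers":70},{"x":0,"y":0,"z":-130,"ax":0,"ay":0,"az":0,"fingers":70},{"x":0,"y":0,"z":-160,"ax":0,"ay":0,"az":0,"fingers":70},{"x":0,"y":0,"z":-160,"ax":0,"ay":0,"az":0,"fingers":70}]'
python3 - <<'E'
from h import *
st=env.read_state(); print(np.degrees(st["joint_positions"]),st["contact_force"])
s=snap("scene"); H=hsv(s,1); m=((H[...,0]<20)&(H[...,1]>120)&(H[...,2]>60)).astype(np.uint8)
n,l,stt,c=cv2.connectedComponentsWithStats(m)
for i in range(1,n):
    if stt[i,4]>25: print("orange scene",stt[i],c[i])
h=np.array([np.cos(np.radians(73)),np.sin(np.radians(73)),0])
# expected hanging brush: eye near (ROOT-20h, z~205); head centre 132 below
for n,P in [("head expected",ROOT-35*h-[0,0,130]),("handle",ROOT-25*h-[0,0,60]),("eye",ROOT-20*h),("upright top",ROOT+[0,0,60])]: print(n,proj(s,P))
t=snap("top"); H=hsv(t,4)
for b in blobs(t,(H[...,0]<20)&(H[...,1]>100)&(H[...,2]>50),70,30): print("orange top@z70",np.array(b))
E
```

```text
t: 62.6
eef_pos: [575.9, 394.8, 152.9]
tcp_rot: [0.698, 0.516, 0.398, -0.296]
contact_force: [0.3, -0.9, -0.1]
width: 69.7
guard F [ 0.3 -0.9 -0.1] z [575.9 394.8 152.9]
t: 63.2
eef_pos: [536.7, 260.5, 236.0]
tcp_rot: [0.699, 0.516, 0.399, -0.294]
contact_force: [0.1, 0.6, 0.7]
width: 69.9
[-15.5  25.8 110.8  68.9  67.2 -41.8] [0.1 0.6 0.7]
orange scene [329 107  11  17  80] [334.1 114.7]
orange scene [314 132  15  31 199] [321.1 148.5]
head expected [[319.7 153.7]]
handle [[323.7 141.1]]
eye [[326.5 130. ]]
upright top [[333.  117.3]]
orange top@z70 [569.3 385.1  54.   47.6  -3.6]
orange top@z70 [593.6 473.4  80.   20.3 -16.8]
```

```bash
python3 -m handwheel '[{"x":20,"y":40,"z":-30,"ax":0,"ay":0,"az":0,"fingers":70},{"x":50,"y":80,"z":-60,"ax":0,"ay":0,"az":0,"fingers":70},{"x":70,"y":80,"z":-100,"ax":0,"ay":0,"az":0,"fingers":70},{"x":70,"y":80,"z":-120,"ax":0,"ay":0,"az":0,"fingers":70},{"x":70,"y":80,"z":-120,"ax":0,"ay":0,"az":0,"fingers":70},{"x":70,"y":80,"z":-120,"ax":0,"ay":0,"az":0,"fingers":70},{"x":70,"y":80,"z":-120,"ax":0,"ay":0,"az":0,"fingers":70}]'
python3 - <<'E'
from h import *
s=snap("scene"); H=hsv(s,1); m=((H[...,0]<20)&(H[...,1]>120)&(H[...,2]>60)).astype(np.uint8)
n,l,stt,c=cv2.connectedComponentsWithStats(m)
for i in range(1,n):
    if stt[i,4]>25: print("orange scene",stt[i],c[i])
t=snap("top"); edges(t,(533.3,154.8),6.9,90,120,85,1.0,"lid")
H=hsv(t)
for b in blobs(t,(H[...,0]<20)&(H[...,1]>100)&(H[...,2]>50),70,30): print("orange top",np.array(b))
for b in blobs(t,(abs(H[...,0]-116)<10)&(H[...,1]>90),25,60): print("blue",np.array(b))
for b in soaps(t): print("soapcol",b)
E
```

```text
t: 64.0
eef_pos: [592.8, 175.7, 354.5]
tcp_rot: [0.699, 0.516, 0.397, -0.296]
contact_force: [-0.3, 0.9, 0.4]
width: 69.6
orange scene [329 107  11  17  75] [334.1 114.6]
orange scene [314 132  15  31 200] [321.1 148.6]
lid +x 17 edge offset median 0.0 slope deg -0.1 [ 1.5 -0.5  0.   0.   0.   1.5 -9.   6.   6.   1.5  0.  -0.5 -0.5 -0.5
 -0.5 -0.5  0.5]
lid -x 17 edge offset median 3.5 slope deg 1.9 [0.5 1.  0.5 1.  2.  1.  2.  4.  3.5 3.  4.  4.5 4.  3.5 4.  5.  4.5]
lid +y 17 edge offset median 1.5 slope deg 0.2 [1.  1.5 2.  1.5 0.5 1.  1.5 2.  2.  2.  1.5 1.5 1.5 1.  2.  2.  2. ]
lid -y 7 edge offset median -2.0 slope deg -1.9 [ 0.  -1.   1.  -9.  -6.5 -2.  -5.5]
orange top [569.  386.1  54.6  38.6  -2.8]
orange top [593.6 473.4  80.   20.1 -16.7]
blue [365.5  -4.8  83.1  47.3  13.9]
blue [ 701.9 -346.4   72.2   70.    31.9]
```

```bash
python3 -c "
from plant import env
print(env.job_done()); print(env.read_state()['t'])"
```

```text
the job is handed in; nothing more can be done
None
the job is handed in; nothing more can be done
```

The job is done and handed in at about 64 s of robot time. All four soap bars are in the tub as two piles of two, the lid is on and pressed down all round, and the brush hangs by its eye on the peg.

**What went wrong on the way**
- My first two grasps on the first bar closed on air, because the real fingertips sit about 36 mm short of the reported TCP along the tool. I found this by touching the bare worktop, which briefly loaded the wrist to about 77 N. After correcting for it, every grasp held.
- The top camera read about 4.5 mm low in x compared with the robot and the wrist camera. I fitted the lid by top-camera relative measurements, so this did not matter.

**Last checks**
- **Soap:** the wrist camera found the bars at the expected spots and heights in the tub, and no soap is left on the mat.
- **Rim:** all eight lengths stopped hard, at 21–49 N against the 8 N needed to move them. The weakest was rim_g at 21 N, at the same height as its neighbours.
- **Brush:** its position matched hanging on the peg and did not change between two scene pictures 0.8 s apart.

**Not fully confirmed**
- In the last top view the lid's +x and +y edges were in place. The -x and -y edge readings were scattered, probably by the arm and its shadow.
- One of the two blue look-alikes did not show up in that last picture, probably hidden by the arm. I did not go near it.

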